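Drive a bushing out of a bearing block with a drift

ROBOT

A 6-joint arm with a two-finger parallel gripper is mounted at the origin on the work surface. World frame = base frame: x ahead of the robot, y to its left, z up, the work surface at z = 0. Lengths are in m, angles in rad, forces in N, time in s.
With the tool pointing down it reaches from about 0.25 to 0.775 m from the base axis. Payload 4 kg.
Tool frame: the origin (TCP) lies midway between the tips of the shut fingers; the grasp point (between the pads) lies 19 mm behind it (robot.tcp_to_grasp is the distance from the TCP to the grasp point, in m); x points along the fingers, y is the direction in which the jaws open and shut, and the axes are right-handed (so a half turn about x gives the same grasp; the last joint's range is limited). The gripper opens to 94 mm and grips with 3 to 60 N. Pads are 16 mm wide; open, the fingers measure 119 mm over their backs; the gripper's body (75 mm by 177 mm) begins 78 mm behind the grasp point.
Start: joints at [-1.334, 0.087, 1.371, -0, 1.684, -0.103], TCP at [0.183, -0.519, 0.206] pointing down, gripper open.
Joint ranges: [-3.1, 3.1], [-0.76, 2.03], [0.27, 2.55], [-1.08, 4.22], [0.17, 2.65], [-2.57, 2.57]. Speed limits (rad/s): [2.79, 2.79, 3.14, 3.14, 3.14, 3.14].

INTERFACE

Orientations are given as [roll, pitch, yaw] about the fixed x, y, z axes, in that order (R = Rz(yaw) Ry(pitch) Rx(roll)).
In Python, from bench import robot gives the robot as it stands.
- The arm moves only by the tool send_rows, never from a script. Its argument "increments" is a list of rows, each a list of 5 numbers: the opening, from -1 (shut) to 1 (fully open), so that 0 is half open, then the shift along the tool's x, y, z in m, then the turn about the tool's x in rad. In form: [[hand, tx, ty, tz, roll], ...]. A call has 1 to 5 rows; each row is the pose to reach, as a shift and turn from the pose commanded when the call began, along the tool's axes at that moment; what a row does not reach only later rows make up. A row lasts 1/12 s, in which the tool goes at most 41.7 mm and 7.16 degrees, less where a joint would pass 70% of its speed; a pose out of reach is approached as far as the arm can. A call with a gripper value outside its range is refused whole. The fingers move at their own pace and stop on an object; the grip force is fixed at half the most. Time passes only in rows, so rows that repeat a pose let the fingers close. It gives the time, the measured TCP pose, the force and the opening at its end, in the units of the state.
- robot.get_obs(): the state, without advancing time (a new reading comes with each control period).
- robot.snapshot(name): name is "side" or "top" or "wrist"; returns a dict with "image" (400x640x3 uint8, red, green, blue), "intrinsics" (3x3 intrinsics, pixels), "world_from_camera" (4x4, takes a point from camera to world coordinates). Camera axes: x right, y down, z forward; pixel columns grow to the right and rows downward; lengths in m; the calibration is good to about 2 mm. The wrist camera is an equidistant fisheye: a pixel r from the principal point sees the ray r / f radians off the axis. A picture is of the moment at which its call begins. There is no depth.
- robot.close_job(): hands the job in, once; it reports no verdict.
The state is a dict: "time": time; "joint_positions": joint angles; "qvel": joint speeds; "joint_torque": joint torques, N m; "tool_pos": TCP position; "ee_rot": TCP orientation; "wrist_force": force on the tool from outside, world axes, zero at the start; "wrist_torque": the same for the moment, N m; "width": finger opening in m.
Only numpy, scipy, OpenCV 4.12 (cv2) and the standard library are available. Lean on these libraries where they do the work, as an engineer would, in place of code of your own. Each camera call takes 0.05 s, during which the arm holds its last target.

TASK

Take the thin-nosed drift from the rest, feel its nose into the off-centre hole of the bearing block's guide disc and gently push the tight bushing right out of the other side, so that it lies wholly clear of the bore in the catch trough. Then draw the drift out, lay it back in the saddles it came from and let go. Never ram the drift against the guide disc, the bushing or the end of the trough (keep well under 25 N), touch the bushing only with the drift, and leave the other things as they are.

Things in the scene. Friction and masses are not known exactly. Their poses are not given: they have to be found in the camera images.
- drift_mid (a point): Centre of the handle of the thin-nosed steel drift, which lies level in one of the rest's two lanes. x points along it to the nose. Handle 80 mm long, 18 mm square; then a round aluminium nose 12 mm in diameter and 65 mm long: its flat tip (1 mm chamfer) is 105 mm ahead of this point. About 0.23 kg, balance point 7 mm ahead of this point.
- fat_drift_mid (a point): The same point of the other drift, in the other lane: same handle, but a nose 17 mm in diameter, too thick for the hole. Bystander.
- rest: Fixed dark wooden drift rest, 84 x 150 x 55 mm; origin at the centre of its underside, x along its lanes, which are 45 mm to either side in y. In each lane two U saddles, 8 mm thick, 34 mm ahead of and behind the origin, carry the handle, its axis 54 mm above the table; slot 24 mm wide, 10 mm deep. Between them the handle is free for 60 mm; the board below is 8 mm thick.
- plate: Fixed white base plate, 190 x 120 x 12 mm, and all bolted to it: the aluminium bearing block (60 mm wide in y, 28 mm thick, top 28 mm above the bore axis), the round steel guide disc on its entry face and the catch trough behind it. Origin under the plate's centre; x level, the push direction; y level, across.
- bore_mark (a point): Point on the bore axis at the guide disc's outer face, 97 mm above the table; x into the bore (push direction), y across, level. The steel disc (52 mm across, 12 mm thick) has a 14 mm through hole for the drift, its centre always 4.5 mm off the axis: clamped at an unknown angle, from straight below the axis to 105 degrees to either side. It stays put under load.
- exit_mark (a point): Centre of the bore's far mouth, 40 mm past bore_mark, same axes. The bore itself is a 23 mm pocket, 28 mm deep, from the guide disc to here. Beyond lies the open-topped catch trough: 26 mm wide inside, floor 12 mm below the axis, end wall 32 mm past this point.
- bushing_mid (a point): Centre of the brass bushing held tight in the pocket: 22 mm outside diameter, 9 mm hole, 22 mm long, 60 g; x along its axis and the push. It starts 1 to 4 mm inside the far mouth and needs a steady push of about 6 to 14 N until nearly out. Its centre is 11 mm past exit_mark when wholly clear of the bore and 21 mm past it when it touches the trough's end wall.
- spare0: Spare brass bushing standing on the table, 22 mm across and high. Bystander; origin under its centre.
- spare1: Another such spare bushing. Bystander.
- screwdriver: Screwdriver lying on the table. Bystander.
- washbottle: White bottle with blue cap, 64 mm across, 160 mm high. Bystander; origin under its centre.
- extrusion: Length of aluminium profile, 140 x 30 x 30 mm, lying. Bystander.
- jar: Grey jar with black cap, 56 mm across, 70 mm high. Bystander.
There are look-alikes about, which are no part of the job. What is shaped like the plate but turquoise is not meant.

How it is judged:
On the way, in this order (a step that is already met when the one before it is completed fails the run):
1. the thin-nosed drift has been lifted out of its saddles (height (world z) of drift_mid above 0.075 m), for 0.2 s.
2. the drift has pushed the bushing wholly out of the bore (x of bushing_mid in the frame of bore_mark above 0.0525 m and contact force between drift and the fingers above 1 N), for 0.1 s.
At the end, for the whole second after the job is handed in: The bushing rests along the trough, wholly clear of the bore (centre 52.5 to 66 mm past the small hole's mouth, within 10 mm sideways, 0.25 rad); the thin-nosed drift rests level in the saddles it came from (within 12 mm of its start, 0.12 rad), let go (x of bushing_mid in the frame of bore_mark between 0.0525 and 0.066 m and y of bushing_mid in the frame of bore_mark between -0.01 and 0.01 m and z of bushing_mid in the frame of bore_mark between -0.006 and 0.004 m and angle between the x axis of bushing_mid and the x axis of bore_mark, either way round below 0.25 rad and distance of drift_mid from where it was at the start of the episode below 0.012 m and angle between the x axis of drift_mid and the x axis of rest, either way round below 0.12 rad and angle between drift_mid's own x axis and vertical between 1.48 and 1.66 rad and linear speed of each of drift, bushing below 0.02 m/s); the robot touches nothing.
It fails at once if the drift pressed against the guide disc, block or trough with more than 25 N (contact force between drift and plate above 25 N).
It fails at once if the drift pressed on the bushing with more than 35 N (contact force between drift and bushing above 35 N).
It fails at once if the bushing touched by the robot itself (contact force between any of the arm, the fingers and bushing above 0.5 N).
It fails at once if another thing disturbed (moved by more than 20 mm) (distance of any of spare0, spare1, screwdriver, washbottle, extrusion, jar, fat_drift_mid from where it was at the start of the episode above 0.02 m).
It also fails if it takes over 72 s, if anything falls off the work surface, if the arm or the gripper's body presses on something with over 40 N, if the wrist force passes 120 N, or if a joint passes its speed limit or range.

## Working session

There is one attempt and no reset: what is moved stays moved. The work goes in short steps, Python scripts to look and compute and a tool call to move; the robot and the scene stay as the last step left them, time stands still between calls to the robot, and variables do not carry over. Pictures are saved under pics/ and viewed, and the job is handed in when it is done.

Besides the shell and the picture viewer there is one more tool, called after "Request:" by a JSON object that holds its "fn" and its "kwargs", one argument or row to a line. send_rows: Moves the arm, as the interface text tells. Its arguments: {"type":"object","properties":{"increments":{"type":"array"}},"required":["increments"]}

```bash
ls; mkdir -p pics
python3 - <<'E'
from bench import robot
import cv2,numpy as np
o=robot.get_obs();print(o)
for n in ["side","top","wrist"]:
    s=robot.snapshot(n);cv2.imwrite(f"pics/{n}0.png",s["image"][:,:,::-1]);np.savez(f"pics/{n}0.npz",**s)
    print(n,s["intrinsics"].tolist(),np.round(s["world_from_camera"],4).tolist())
E
```

```text
pics
{'time': 0.0, 'joint_positions': array([-1.33410177e+00,  8.79427063e-02,  1.37226585e+00, -1.03147893e-05,
        1.68359903e+00, -1.03093730e-01]), 'qvel': array([4.15586418e-04, 1.16002215e-03, 8.53400698e-05, 2.50616789e-04,
       1.43486931e-04, 1.85092926e-03]), 'joint_torque': array([-7.54360535e-04, -3.40179384e+01, -3.02429330e+01,  7.16617168e-02,
        3.28541617e-02, -1.50255682e-04]), 'tool_pos': array([ 0.18317204, -0.51801002,  0.20430503]), 'ee_rot': array([-1.6692616 ,  1.56858137,  1.81211819]), 'wrist_force': array([ 0.1336542 ,  0.22191666, -0.34785023]), 'wrist_torque': array([-0.03225788, -0.01996064,  0.00272694]), 'width': 0.09404619201498376}
side [[462.25434997682487, 0.0, 325.7829801992262], [0.0, 462.25434997682487, 199.88288435164705], [0.0, 0.0, 1.0]] [[-0.9966, -0.0378, 0.0729, 0.4581], [-0.0815, 0.5659, -0.8204, 0.9274], [-0.0102, -0.8236, -0.5671, 0.7088], [0.0, 0.0, 0.0, 1.0]]
top [[519.2026123614216, 0.0, 314.1669133275169], [0.0, 519.2026123614216, 196.50658321938477], [0.0, 0.0, 1.0]] [[0.0057, -0.9908, 0.1353, 0.339], [-1.0, -0.0057, 0.0005, 0.035], [0.0003, -0.1353, -0.9908, 1.5326], [0.0, 0.0, 0.0, 1.0]]
wrist [[309.70691628693146, 0.0, 318.31412259034283], [0.0, 309.70691628693146, 198.32137703672953], [0.0, 0.0, 1.0]] [[0.333, -0.9113, -0.2424, 0.254], [-0.9429, -0.3221, -0.0843, -0.4927], [-0.0013, 0.2566, -0.9665, 0.3833], [0.0, 0.0, 0.0, 1.0]]
```

View pics/side0.png

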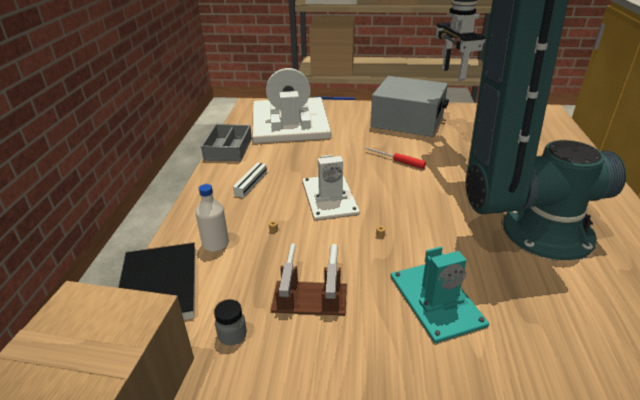

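View pics/top0.png

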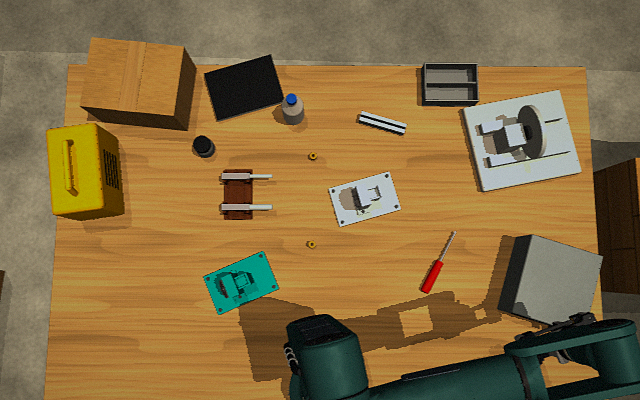

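View pics/wrist0.png

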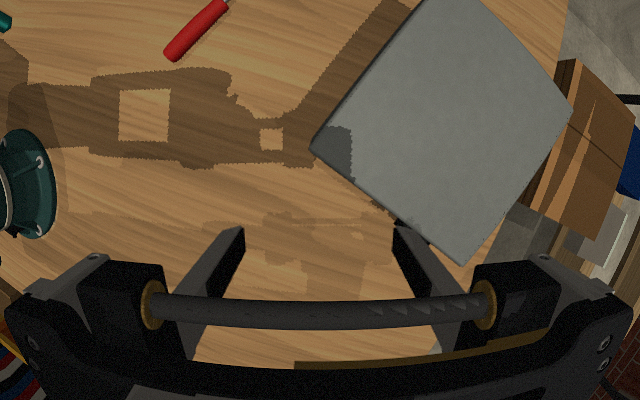

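```bash
cat > h.py <<'E'
import cv2,numpy as np
from scipy.spatial.transform import Rotation as R
def load(n): return dict(np.load(n))
def ray(s,u,v,fish=False):
    K=s["intrinsics"];T=s["world_from_camera"]
    x=(u-K[0,2])/K[0,0];y=(v-K[1,2])/K[1,1]
    if fish:
        r=np.hypot(x,y);d=np.array([np.sin(r)*x/r,np.sin(r)*y/r,np.cos(r)]) if r>1e-9 else np.array([0,0,1.])
    else: d=np.array([x,y,1.])
    d=T[:3,:3]@d
    return T[:3,3],d/np.linalg.norm(d)
def onz(s,u,v,z,fish=False):
    o,d=ray(s,u,v,fish);return o+d*(z-o[2])/d[2]
def proj(s,P,fish=False):
    T=s["world_from_camera"];K=s["intrinsics"]
    p=T[:3,:3].T@(np.asarray(P)-T[:3,3])
    if fish:
        rr=np.hypot(p[0],p[1]);th=np.arctan2(rr,p[2]);x,y=p[0]/rr*th,p[1]/rr*th
    else: x,y=p[0]/p[2],p[1]/p[2]
    return np.array([K[0,0]*x+K[0,2],K[1,1]*y+K[1,2]])
def crop(s,x0,y0,x1,y1,k,fn):
    im=s["image"][y0:y1,x0:x1,::-1]
    cv2.imwrite(fn,cv2.resize(im,None,fx=k,fy=k,interpolation=cv2.INTER_CUBIC))
def tri(rays):
    A=np.zeros((3,3));b=np.zeros(3)
    for o,d in rays:
        M=np.eye(3)-np.outer(d,d);A+=M;b+=M@o
    p=np.linalg.solve(A,b);return p,[np.linalg.norm(np.cross(p-o,d)) for o,d in rays]
E
python3 - <<'E'
from h import *
t=load("pics/top0.npz");s=load("pics/side0.npz")
crop(t,210,150,410,240,4,"pics/t1.png");crop(s,260,140,380,320,3,"pics/s1.png")
E
```

```text
(no output)
```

View pics/t1.png

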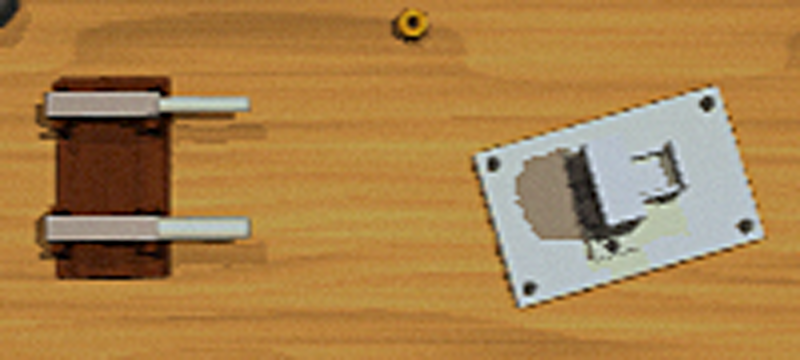

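View pics/s1.png

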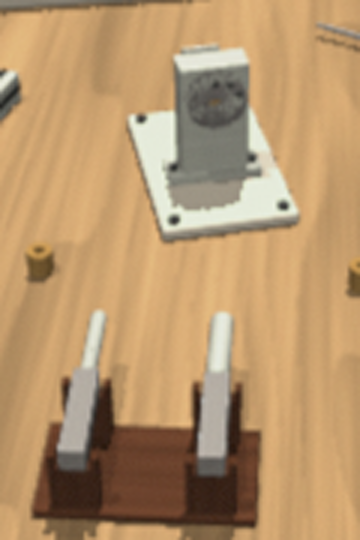

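Run:
```python
from h import *
t=load("pics/top0.npz");s=load("pics/side0.npz")
hsv=cv2.cvtColor(t["image"],cv2.COLOR_RGB2HSV)
m=((hsv[...,1]<70)&(hsv[...,2]>110)).astype(np.uint8)
m=cv2.morphologyEx(m,cv2.MORPH_CLOSE,np.ones((3,3)))
n,l,st,c=cv2.connectedComponentsWithStats(m)
for i in range(1,n):
    if st[i,4]>60 and 150<c[i][1]<230 and 200<c[i][0]<420:
        pts=cv2.findContours((l==i).astype(np.uint8),cv2.RETR_EXTERNAL,cv2.CHAIN_APPROX_NONE)[0][0]
        r=cv2.minAreaRect(pts);b=cv2.boxPoints(r);print(st[i],c[i],r)
        z=0.012 if st[i,4]>1000 else 0.060
        W=np.array([onz(t,u,v,z) for u,v in b]);print(np.round(W,4).tolist(),W.mean(0))
for u,v,z in [(221.25,175.75,.063),(250,176.25,.063),(272.25,176,.06),(221.5,207,.063),(272.25,207,.06)]:
    print(onz(t,u,v,z))
C=np.array([(473,155),(715,86),(763,238),(522,307)])/4+[210,150]
W=np.array([onz(t,u,v,.012) for u,v in C]);print(W,W.mean(0)); e=W[1]-W[0]+W[2]-W[3];print(np.arctan2(e[1],e[0]))
```

```text
[221 173  51   6 256] [243.984375 175.484375] ((246.0, 175.5), (5.0, 50.0), 90.0)
[[0.6069, 0.3044, 0.06], [0.6077, 0.1604, 0.06], [0.5931, 0.1602, 0.06], [0.5923, 0.304, 0.06]] [0.6000015  0.23225223 0.06      ]
[ 328  172   73   55 2390] [364.52301255 198.48912134] ((364.1732177734375, 198.5610809326172), (39.944366455078125, 64.19706726074219), 73.88658142089844)
[[0.5715, -0.0045, 0.012], [0.6262, -0.1879, 0.012], [0.5115, -0.219, 0.012], [0.4578, -0.0373, 0.012]] [ 0.54173924 -0.11217554  0.012     ]
[221 204  51   6 292] [245.93150685 206.48287671] ((246.0, 206.5), (5.0, 50.0), 90.0)
[[0.517, 0.3017, 0.06], [0.5178, 0.1589, 0.06], [0.5034, 0.1587, 0.06], [0.5026, 0.3013, 0.06]] [0.51019329 0.23014228 0.06      ]
[0.59832516 0.30291667 0.063     ]
[0.59734572 0.22031329 0.063     ]
[0.5989734  0.15667722 0.06      ]
[0.50800391 0.29949976 0.063     ]
[0.50918398 0.15518198 0.06      ]
[[ 0.57008835 -0.00585299  0.012     ]
 [ 0.62303826 -0.18576315  0.012     ]
 [ 0.50950096 -0.21955587  0.012     ]
 [ 0.45759515 -0.04200814  0.012     ]] [ 0.54005568 -0.11329504  0.012     ]
-1.2854632733476554
```

```bash
cat >> h.py <<'E'
def Rt(o): return R.from_euler('xyz',o["ee_rot"]).as_matrix()
def yawof(o): # angle of tool y axis in the plane
    y=Rt(o)[:,1];return np.arctan2(y[1],y[0])
def shift(o,P): return Rt(o).T@(np.asarray(P)-o["tool_pos"])
E
python3 - <<'E'
from h import *
from bench import robot
t=load("pics/top0.npz");s=load("pics/side0.npz");w=load("pics/wrist0.npz")
print(onz(t,358.2,197.8,.125), onz(s,332.3,172.7,.097))
o=robot.get_obs();print(Rt(o).round(3),yawof(o))
d=np.array([np.cos(-1.285),np.sin(-1.285),0]);
c=onz(t,358.2,197.8,.125);print("bore from top", c-12*d/1000)
T=w["world_from_camera"];print("cam in tool",Rt(o).T@(T[:3,3]-o["tool_pos"]))
print("box",[onz(w,u,v,.1,True) for u,v in [(310,150),(460,265),(570,110)]])
E
```

```text
[ 0.52835425 -0.08478873  0.125     ] [ 0.53010917 -0.08070111  0.097     ]
[[-0.     0.333 -0.943]
 [ 0.002 -0.943 -0.333]
 [-1.    -0.002 -0.   ]] -1.2309694897717702
bore from top [ 0.52497119 -0.07327548  0.125     ]
cam in tool [-0.17868689 -0.00069755 -0.07523025]
box [array([ 0.22359433, -0.49497975,  0.1       ]), array([ 0.16324953, -0.69033946,  0.1       ]), array([ 0.38006281, -0.75720907,  0.1       ])]
```

Request:
{"fn": "send_rows", "kwargs": {
  "increments": [
    [1, -0.04, 0, 0, -0.12],
    [1, -0.08, 0, 0, -0.24],
    [1, -0.11, -0.01, -0.02, -0.36],
    [1, -0.11, -0.035, -0.05, -0.48],
    [1, -0.11, -0.055, -0.085, -0.6]
  ]
}}

```text
time: 0.57
tool_pos: [0.245, -0.4387, 0.3181]
ee_rot: [0.977, 1.566, -1.222]
wrist_force: [0.7, 0.0, -0.2]
width: 0.0937
```

```bash
cat > go.py <<'E'
import sys
from h import *
from bench import robot
o=robot.get_obs()
P=[float(v) for v in sys.argv[1:4]];a=float(sys.argv[4])
print("t",o["time"],"pos",o["tool_pos"].round(4),"yaw",round(yawof(o),4),"shift",shift(o,P).round(4),"roll",round(-(a-yawof(o)),4),"q6",o["joint_positions"].round(2),"F",o["wrist_force"].round(2),"w",round(o["width"],4))
E
python3 go.py 0.524 -0.063 0.3 0.286
```

```text
t 0.5667 pos [ 0.245  -0.4387  0.3181] yaw -0.6283 shift [ 0.0168  0.0048 -0.468 ] roll -0.9143 q6 [-1.17 -0.02  1.26 -0.    1.9  -0.55] F [ 0.74  0.02 -0.17] w 0.0937
```

Request:
{"fn": "send_rows", "kwargs": {
  "increments": [
    [1, 0, 0, -0.04, -0.12],
    [1, 0, 0, -0.08, -0.24],
    [1, 0, 0, -0.12, -0.36],
    [1, 0, 0, -0.16, -0.48],
    [1, 0, 0, -0.2, -0.6]
  ]
}}

```text
time: 0.98
tool_pos: [0.3637, -0.2751, 0.3153]
ee_rot: [-2.413, 1.571, 2.273]
wrist_force: [0.7, 0.4, 0.3]
width: 0.0943
```

```bash
python3 go.py 0.524 -0.063 0.2 0.286
```

```text
t 0.9833 pos [ 0.3637 -0.2751  0.3153] yaw -0.0255 shift [ 0.1153  0.1548 -0.2161] roll -0.3115 q6 [-0.77 -0.12  1.36  0.    1.9  -0.75] F [0.72 0.45 0.27] w 0.0943
```

Request:
{"fn": "send_rows", "kwargs": {
  "increments": [
    [1, 0, 0.024, -0.034, -0.1],
    [1, 0, 0.048, -0.068, -0.2],
    [1, 0, 0.072, -0.1, -0.31],
    [1, 0, 0.096, -0.134, -0.31],
    [1, 0, 0.12, -0.168, -0.31]
  ]
}}

```text
time: 1.4
tool_pos: [0.489, -0.1107, 0.3153]
ee_rot: [-0.914, 1.571, -2.205]
wrist_force: [-0.1, -0.1, -0.6]
width: 0.0939
```

Request:
{"fn": "send_rows", "kwargs": {
  "increments": [
    [1, 0.03, 0.02, -0.036, 0],
    [1, 0.065, 0.02, -0.036, 0],
    [1, 0.1, 0.02, -0.036, 0],
    [1, 0.115, 0.02, -0.036, 0],
    [1, 0.115, 0.02, -0.036, 0]
  ]
}}

```text
time: 1.82
tool_pos: [0.4946, -0.0713, 0.1946]
ee_rot: [-2.092, 1.56, 2.9]
wrist_force: [0.2, 0.2, -0.4]
width: 0.0941
```

```bash
python3 go.py 0.524 -0.063 0.095 0.286
python3 - <<'E'
from h import *
from bench import robot
s=robot.snapshot("wrist");np.savez("pics/w1.npz",**s);cv2.imwrite("pics/w1.png",s["image"][:,:,::-1])
E
```

```text
t 1.8167 pos [ 0.4946 -0.0713  0.1946] yaw 0.2801 shift [0.0994 0.0314 0.0007] roll -0.0059 q6 [-0.26 -0.01  1.5  -0.    1.67 -0.54] F [ 0.16  0.18 -0.37] w 0.0941
```

View pics/w1.png

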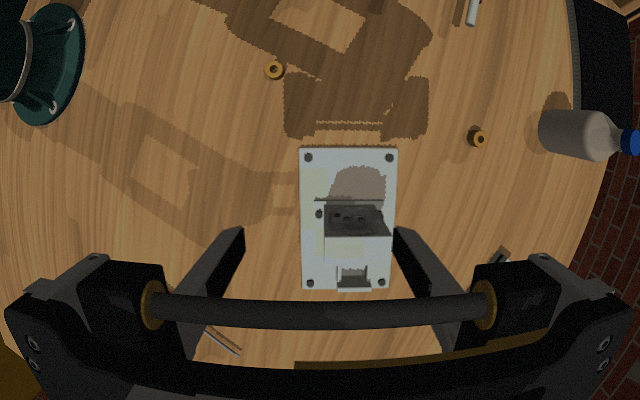

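Request:
{"fn": "send_rows", "kwargs": {
  "increments": [
    [1, 0, 0.03, 0, -0.006],
    [1, 0, 0.03, 0, -0.006],
    [1, 0.035, 0.031, 0, -0.006],
    [1, 0.07, 0.031, 0, -0.006],
    [1, 0.08, 0.031, 0, -0.006]
  ]
}}

```text
time: 2.28
tool_pos: [0.5256, -0.064, 0.1173]
ee_rot: [-2.039, 1.565, 2.958]
wrist_force: [-1.1, 0.0, -0.5]
width: 0.0942
```

Request:
{"fn": "send_rows", "kwargs": {
  "increments": [
    [1, 0, 0, 0, 0],
    [1, 0, 0, 0, 0]
  ]
}}

```text
time: 2.45
tool_pos: [0.528, -0.0645, 0.1222]
ee_rot: [1.01, 1.569, -0.276]
wrist_force: [0.5, -0.1, 0.6]
width: 0.094
```

```bash
python3 go.py 0.524 -0.063 0.095 0.286
python3 - <<'E'
from h import *
from bench import robot
s=robot.snapshot("wrist");np.savez("pics/w2.npz",**s);cv2.imwrite("pics/w2.png",s["image"][:,:,::-1])
crop(s,250,180,390,290,5,"pics/w2c.png")
E
```

```text
t 2.45 pos [ 0.528  -0.0645  0.1222] yaw 0.2845 shift [ 0.0272 -0.0035 -0.0026] roll -0.0015 q6 [-0.23  0.08  1.55 -0.    1.52 -0.51] F [ 0.52 -0.13  0.59] w 0.094
```

View pics/w2.png

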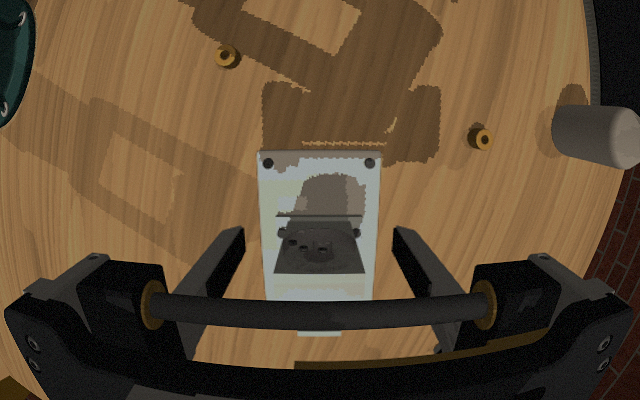

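View pics/w2c.png

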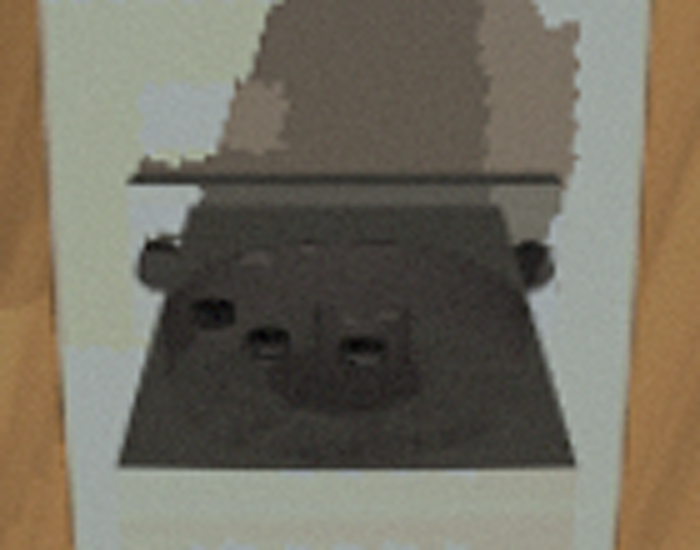

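Run:
```python
from h import *
s=load("pics/w2.npz")
im=s["image"][215:280,265:370,::-1].astype(float)
im=cv2.GaussianBlur(im,(0,0),0.6)
im=np.clip((im-10)*2.8,0,255).astype(np.uint8)
cv2.imwrite("pics/w2d.png",cv2.resize(im,None,fx=7,fy=7,interpolation=cv2.INTER_CUBIC))
```

```text
(no output)
```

View pics/w2d.png

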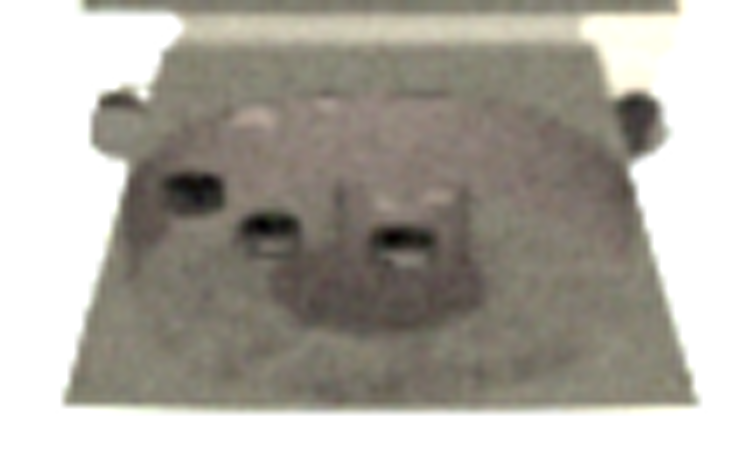

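Run:
```python
from h import *
s=load("pics/side0.npz")
im=s["image"][150:200,310:355,::-1]
cv2.imwrite("pics/s2.png",cv2.resize(im,None,fx=12,fy=12,interpolation=cv2.INTER_CUBIC))
```

```text
(no output)
```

View pics/s2.png

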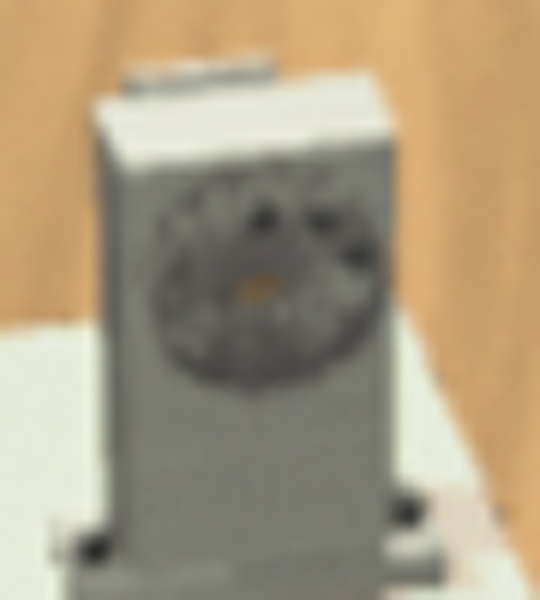

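Request:
{"fn": "send_rows", "kwargs": {
  "increments": [
    [1, -0.02, -0.004, -0.02, 0],
    [1, 0.0, -0.004, -0.05, 0],
    [1, 0.03, -0.004, -0.05, 0],
    [1, 0.045, -0.004, -0.05, 0],
    [1, 0.045, -0.004, -0.05, 0]
  ]
}}

```text
time: 2.92
tool_pos: [0.5085, -0.0167, 0.0747]
ee_rot: [-1.936, 1.569, 3.062]
wrist_force: [-0.4, -0.1, -0.2]
width: 0.094
```

```bash
python3 go.py 0.524 -0.063 0.095 0.286
python3 - <<'E'
from h import *
from bench import robot
s=robot.snapshot("wrist");np.savez("pics/w3.npz",**s)
im=np.clip((s["image"][:,:,::-1].astype(float))*1.8,0,255).astype(np.uint8)
cv2.imwrite("pics/w3.png",im)
E
```

```text
t 2.9167 pos [ 0.5085 -0.0167  0.0747] yaw 0.2858 shift [-0.0203  0.0018  0.0488] roll -0.0002 q6 [-0.14  0.06  1.66 -0.    1.42 -0.43] F [-0.43 -0.05 -0.18] w 0.094
```

View pics/w3.png

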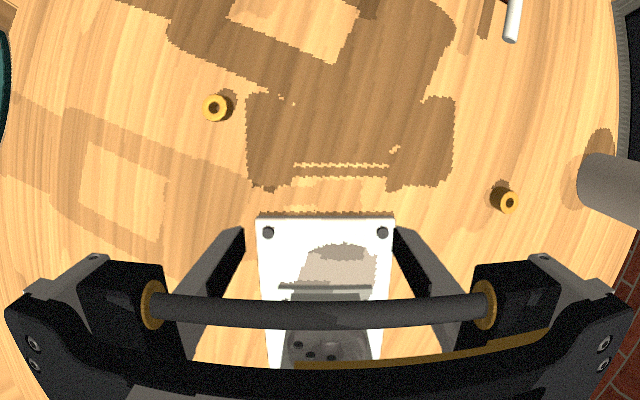

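```bash
python3 go.py 0.5285 -0.066 0.080 0.286
```

```text
t 2.9667 pos [ 0.5097 -0.0171  0.0765] yaw 0.2853 shift [-0.0034  0.0042  0.0522] roll -0.0007 q6 [-0.14  0.06  1.66 -0.    1.42 -0.43] F [0.1  0.75 0.32] w 0.0938
```

Request:
{"fn": "send_rows", "kwargs": {
  "increments": [
    [1, 0, 0.004, 0.02, 0],
    [1, 0, 0.004, 0.04, 0],
    [1, 0, 0.004, 0.052, 0],
    [1, 0, 0.004, 0.052, 0],
    [1, 0, 0.004, 0.052, 0]
  ]
}}

```text
time: 3.38
tool_pos: [0.529, -0.0666, 0.0772]
ee_rot: [1.277, 1.568, -0.011]
wrist_force: [0.0, -0.0, 0.2]
width: 0.0941
```

```bash
python3 go.py 0.5285 -0.066 0.080 0.286
python3 - <<'E'
from h import *
from bench import robot
s=robot.snapshot("wrist");np.savez("pics/w4.npz",**s)
im=np.clip((s["image"][:,:,::-1].astype(float))*1.8,0,255).astype(np.uint8)
cv2.imwrite("pics/w4.png",im)
im=s["image"][215:305,255:380,::-1].astype(float)
im=cv2.GaussianBlur(im,(0,0),0.6)
im=np.clip((im-5)*2.8,0,255).astype(np.uint8)
cv2.imwrite("pics/w4d.png",cv2.resize(im,None,fx=6,fy=6,interpolation=cv2.INTER_CUBIC))
E
```

```text
t 3.3833 pos [ 0.529  -0.0666  0.0772] yaw 0.2832 shift [-0.0028 -0.0003 -0.0007] roll -0.0028 q6 [-0.23  0.11  1.6   0.    1.42 -0.52] F [ 0.02 -0.02  0.17] w 0.0941
```

View pics/w4.png

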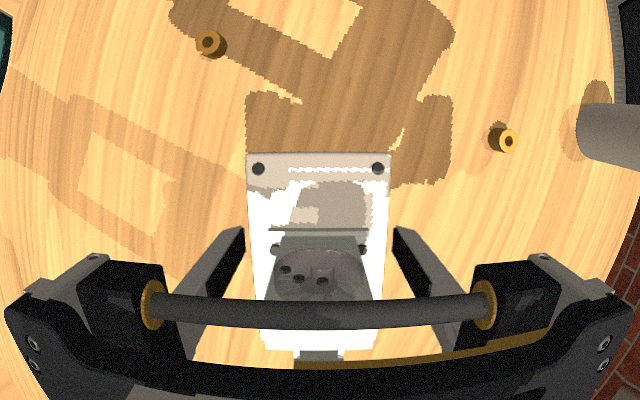

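View pics/w4d.png

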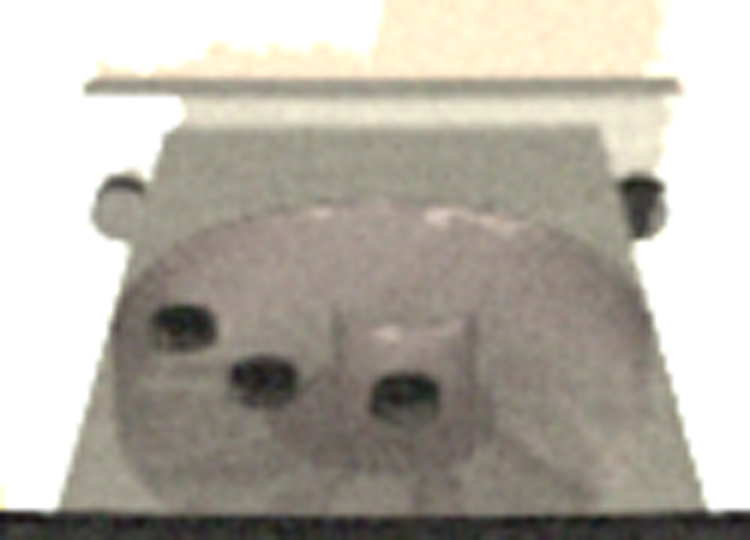

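Run:
```python
from h import *
w=load("pics/w2.npz")
a=onz(w,265+65/7,215+405/7,.125,True);b=onz(w,265+698/7,215+405/7,.125,True)
print(a,b,np.linalg.norm(a-b),(a+b)/2,np.arctan2((b-a)[1],(b-a)[0]))
w4=load("pics/w4.npz")
# disc extents at z .097: left 115 right 650 @ y~330 in w4d
for u in (115,650): print(onz(w4,255+u/6,215+340/6,.097,True))
```

```text
[ 0.50727818 -0.09291477  0.125     ] [ 0.56347235 -0.0766161   0.125     ] 0.058510096638071024 [ 0.53537526 -0.08476544  0.125     ] 0.28229616344126063
[ 0.5079526  -0.08452626  0.097     ]
[ 0.55795643 -0.07010332  0.097     ]
```

```bash
cat > rect.py <<'E'
from h import *
import sys
B=np.array([0.5320,-0.0735,0.097]);psi=0.284
l=np.array([np.cos(psi),np.sin(psi),0]);zz=np.array([0,0,1.])
def rect(fn,fish,out,gain,B=B,k=9,half=34):
    s=load(fn);n=2*half*k
    mp=np.zeros((n,n,2),np.float32)
    for i in range(n):
        for j in range(n):
            mp[i,j]=proj(s,B+l*((j/k-half)/1000)+zz*((half-i/k)/1000),fish)
    im=cv2.remap(s["image"],mp[...,0],mp[...,1],cv2.INTER_CUBIC).astype(float)
    im=np.clip((cv2.GaussianBlur(im,(0,0),3)-5)*gain,0,255).astype(np.uint8)
    c=(half*k,half*k);cv2.drawMarker(im,c,(255,0,0),0,20)
    cv2.circle(im,c,26*k,(0,255,0),1);cv2.circle(im,c,int(4.5*k),(0,255,255),1)
    if '-f' in out: im=im[:,::-1]
    cv2.imwrite(out,im[...,::-1])
rect("pics/w4.npz",True,"pics/r4.png",2.8)
rect("pics/w2.npz",True,"pics/r2.png",2.8)
rect("pics/side0.npz",False,"pics/rs.png",1.5)
E
python3 rect.py; python3 -c "
import cv2,numpy as np
a=[cv2.resize(cv2.imread('pics/%s.png'%n),(400,400)) for n in ['r4','rs']]
cv2.imwrite('pics/r.png',np.hstack(a))"
```

```text
(no output)
```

View pics/r.png

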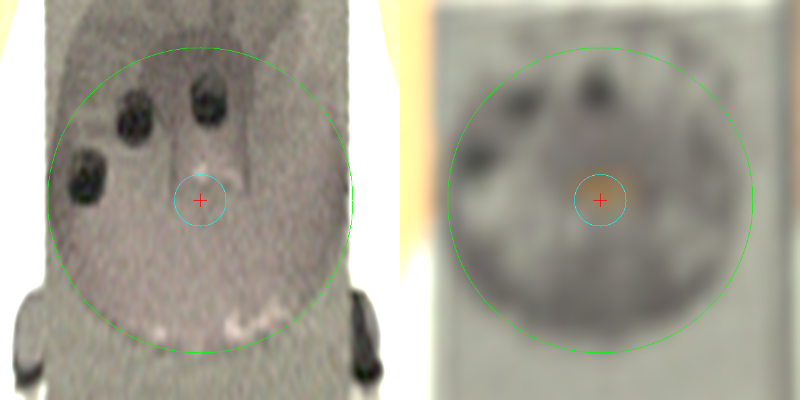

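```bash
python3 -c "
import cv2,numpy as np
a=cv2.imread('pics/r2.png')
cv2.imwrite('pics/rr.png',a)"
```

```text
(no output)
```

View pics/rr.png

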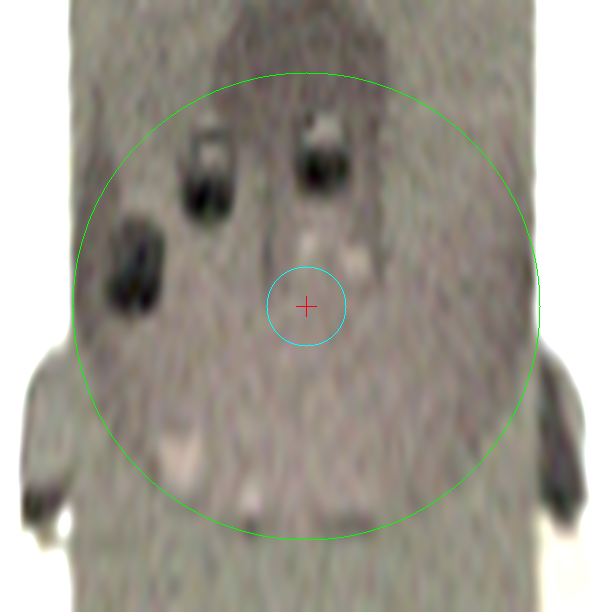

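Request:
{"fn": "send_rows", "kwargs": {
  "increments": [
    [1, -0.035, 0, -0.01, 0],
    [1, -0.07, 0, -0.03, 0],
    [1, -0.08, -0.02, -0.06, 0.12],
    [1, -0.08, -0.04, -0.085, 0.24],
    [1, -0.08, -0.06, -0.1, 0.36]
  ]
}}

```text
time: 3.85
tool_pos: [0.4414, 0.0156, 0.1573]
ee_rot: [2.011, 1.568, 0.362]
wrist_force: [-0.2, 0.1, 0.1]
width: 0.0939
```

```bash
python3 go.py 0.418 0.048 0.052 -1.285
```

```text
t 3.85 pos [0.4414 0.0156 0.1573] yaw -0.0783 shift [ 0.1053 -0.0262 -0.0303] roll 1.2067 q6 [-0.09 -0.15  1.69  0.    1.59 -0.02] F [-0.23  0.1   0.07] w 0.0939
```

Request:
{"fn": "send_rows", "kwargs": {
  "increments": [
    [1, 0.01, -0.01, -0.01, 0.12],
    [1, 0.02, -0.02, -0.02, 0.24],
    [1, 0.03, -0.025, -0.025, 0.36],
    [1, 0.04, -0.024, -0.027, 0.48],
    [1, 0.05, -0.024, -0.027, 0.6]
  ]
}}

```text
time: 4.27
tool_pos: [0.4197, 0.0433, 0.1056]
ee_rot: [2.729, 1.569, 0.479]
wrist_force: [0.9, 0.4, 0.6]
width: 0.094
```

Request:
{"fn": "send_rows", "kwargs": {
  "increments": [
    [1, 0.02, 0, 0, 0.12],
    [1, 0.04, 0, 0, 0.24],
    [1, 0.055, 0, 0, 0.36],
    [1, 0.055, 0, 0, 0.48],
    [1, 0.055, 0, 0, 0.6]
  ]
}}

```text
time: 4.68
tool_pos: [0.4187, 0.0427, 0.0493]
ee_rot: [-0.478, 1.568, 2.954]
wrist_force: [0.9, -0.1, 0.7]
width: 0.0939
```

```bash
python3 go.py 0.418 0.048 0.052 -1.285
python3 - <<'E'
from h import *
from bench import robot
s=robot.snapshot("wrist");np.savez("pics/w5.npz",**s)
cv2.imwrite("pics/w5.png",s["image"][:,:,::-1])
E
```

```text
t 4.6833 pos [0.4187 0.0427 0.0493] yaw -1.2799 shift [-0.0027 -0.0053 -0.0008] roll 0.0051 q6 [-0.03 -0.11  1.89  0.    1.37  1.25] F [ 0.9  -0.09  0.66] w 0.0939
```

View pics/w5.png

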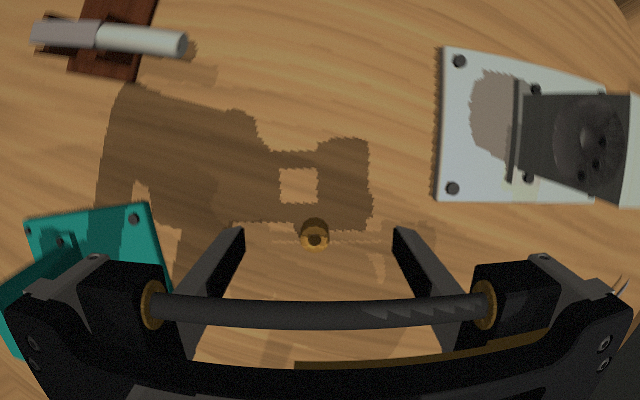

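Run:
```python
import rect
rect.rect("pics/w5.npz",True,"pics/r5.png",2.2)
```

```text
(no output)
```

View pics/r5.png

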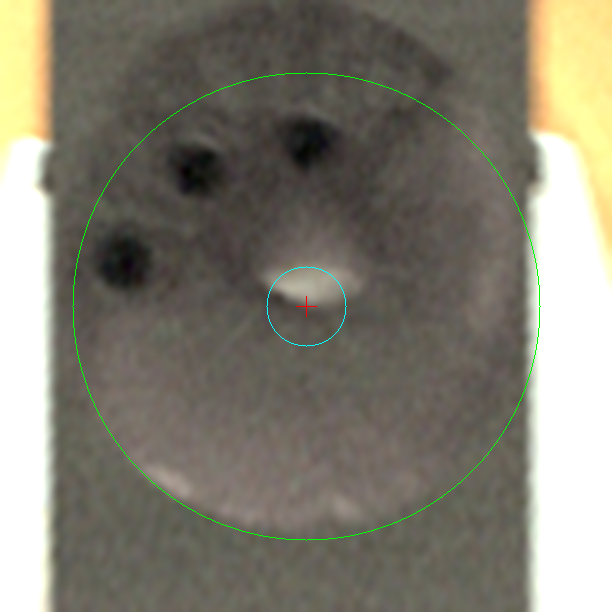

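Run:
```python
from h import *
s=load("pics/w5.npz")
im=s["image"][80:215,500:640,::-1].astype(float)
im=np.clip((im-5)*2.2,0,255).astype(np.uint8)
cv2.imwrite("pics/w5c.png",cv2.resize(im,None,fx=5,fy=5,interpolation=cv2.INTER_CUBIC)[:600])
import rect
p=proj(s,rect.B+rect.l*.0007+rect.zz*.0022,True);print(p)
u,v=p.round().astype(int);print(s["image"][v-3:v+4,u-4:u+5].tolist())
z=load("pics/side0.npz")["image"];print(z[168:180,325:338].tolist())
```

```text
[581.77171553 137.05391547]
[[[40, 37, 34], [51, 50, 46], [61, 59, 54], [76, 72, 67], [78, 74, 68], [81, 81, 70], [79, 77, 70], [61, 58, 56], [60, 56, 54]], [[43, 41, 41], [47, 45, 41], [67, 63, 59], [78, 77, 68], [85, 82, 74], [85, 81, 76], [74, 72, 67], [67, 63, 57], [64, 60, 55]], [[42, 36, 35], [47, 44, 43], [74, 70, 64], [80, 78, 71], [79, 75, 70], [80, 78, 68], [76, 72, 64], [67, 62, 59], [59, 56, 52]], [[39, 39, 32], [54, 53, 47], [76, 76, 73], [87, 84, 74], [87, 87, 78], [79, 77, 68], [76, 75, 66], [65, 63, 57], [57, 51, 49]], [[40, 36, 36], [45, 41, 41], [79, 75, 69], [86, 84, 79], [84, 85, 77], [82, 81, 72], [76, 71, 66], [65, 60, 54], [59, 58, 53]], [[44, 40, 37], [47, 44, 41], [72, 70, 63], [89, 85, 79], [90, 88, 80], [75, 73, 67], [74, 70, 62], [60, 54, 47], [56, 52, 49]], [[42, 40, 38], [37, 35, 33], [70, 67, 63], [89, 87, 78], [86, 85, 78], [78, 75, 68], [74, 70, 62], [63, 59, 54], [59, 54, 51]]]
[[[118, 117, 108], [109, 109, 100], [111, 110, 103], [113, 113, 105], [108, 107, 99], [92, 92, 86], [61, 61, 57], [62, 60, 58], [88, 85, 81], [96, 94, 88], [83, 82, 77], [62, 
[... 1420 characters left out ...]
], [93, 91, 86], [95, 94, 89], [94, 92, 86], [95, 92, 88], [105, 104, 97], [100, 98, 91], [107, 108, 99], [107, 106, 99], [106, 106, 98]], [[101, 100, 92], [99, 98, 91], [96, 95, 88], [91, 89, 84], [89, 86, 82], [90, 88, 82], [86, 84, 79], [85, 83, 78], [90, 88, 82], [92, 90, 84], [98, 96, 91], [103, 103, 95], [103, 102, 94]], [[102, 101, 94], [102, 101, 94], [90, 88, 82], [83, 80, 76], [86, 85, 80], [92, 89, 85], [86, 84, 79], [82, 78, 74], [85, 83, 78], [87, 85, 80], [95, 92, 87], [95, 94, 88], [89, 88, 83]], [[87, 85, 80], [94, 93, 87], [85, 81, 77], [79, 77, 72], [83, 81, 77], [87, 84, 79], [84, 82, 77], [81, 79, 75], [80, 78, 75], [80, 78, 74], [86, 84, 79], [84, 82, 77], [81, 77, 74]]]
```

View pics/w5c.png

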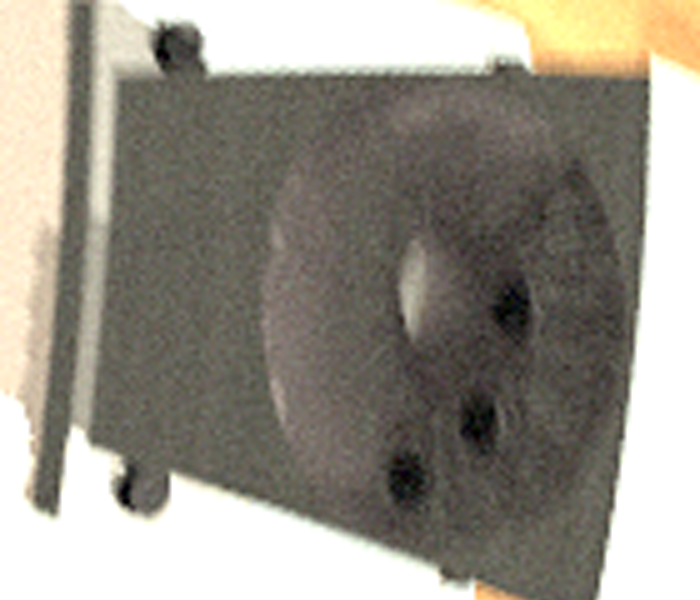

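Run:
```python
import rect,numpy as np,cv2
d=np.array([np.sin(rect.psi),-np.cos(rect.psi),0])
print(d)
rect.rect("pics/w5.npz",True,"pics/r5b.png",2.4,B=rect.B+.012*d,k=12,half=16)
rect.rect("pics/w5.npz",True,"pics/r5a.png",2.2,B=rect.B,k=6,half=32)
a=cv2.imread("pics/r5a.png");b=cv2.imread("pics/r5b.png")
cv2.imwrite("pics/r5ab.png",np.hstack([a,b]))
```

```text
[ 0.28019765 -0.95994233  0.        ]
```

View pics/r5ab.png

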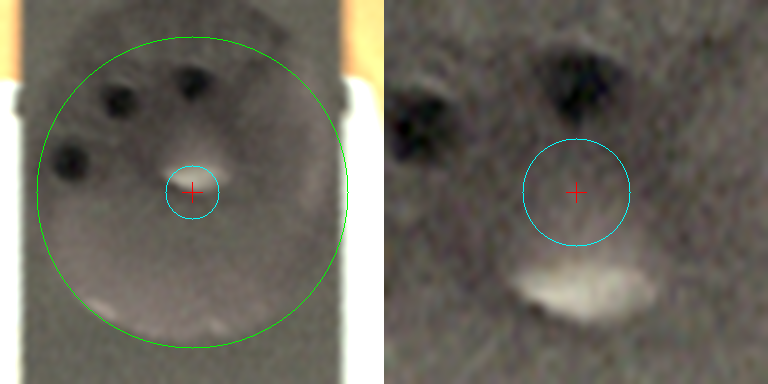

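```bash
python3 go.py 0.598 0.262 0.16 0
```

```text
t 4.7333 pos [0.4194 0.0427 0.05  ] yaw -1.2836 shift [-0.1101 -0.1599 -0.2333] roll -1.2836 q6 [-0.03 -0.12  1.89  0.    1.37  1.25] F [0.48 1.17 0.42] w 0.0939
```

Request:
{"fn": "send_rows", "kwargs": {
  "increments": [
    [1, -0.04, 0, 0, -0.12],
    [1, -0.08, 0, 0, -0.24],
    [1, -0.12, 0, 0, -0.36],
    [1, -0.13, -0.02, -0.03, -0.48],
    [1, -0.13, -0.04, -0.06, -0.6]
  ]
}}

```text
time: 5.15
tool_pos: [0.4689, 0.0984, 0.1872]
ee_rot: [2.33, 1.558, 0.09]
wrist_force: [0.7, -1.0, 0.1]
width: 0.094
```

```bash
python3 go.py 0.598 0.262 0.16 0
```

```text
t 5.15 pos [0.4689 0.0984 0.1872] yaw -0.6687 shift [ 0.0291 -0.0004 -0.2081] roll -0.6687 q6 [ 0.09 -0.08  1.57  0.    1.63  0.76] F [ 0.68 -0.96  0.06] w 0.094
```

Request:
{"fn": "send_rows", "kwargs": {
  "increments": [
    [1, 0, 0, -0.04, -0.12],
    [1, 0.01, 0, -0.08, -0.24],
    [1, 0.02, 0, -0.12, -0.36],
    [1, 0.02, 0, -0.16, -0.48],
    [1, 0.02, 0, -0.2, -0.6]
  ]
}}

```text
time: 5.57
tool_pos: [0.5909, 0.2561, 0.1598]
ee_rot: [-1.346, 1.569, -2.982]
wrist_force: [1.0, -0.7, 0.7]
width: 0.094
```

Request:
{"fn": "send_rows", "kwargs": {
  "increments": [
    [1, 0.005, 0.0, 0.0, -0.065],
    [1, 0.005, 0.0, 0.0, -0.065],
    [1, 0.005, 0.0, 0.0, -0.065]
  ]
}}

```text
time: 5.82
tool_pos: [0.5903, 0.2543, 0.1549]
ee_rot: [-1.15, 1.569, -2.73]
wrist_force: [1.0, 0.1, 0.2]
width: 0.0941
```

```bash
python3 go.py 0.598 0.262 0.16 0
python3 - <<'E'
from h import *
from bench import robot
s=robot.snapshot("wrist");np.savez("pics/w6.npz",**s)
cv2.imwrite("pics/w6.png",np.clip(s["image"][:,:,::-1]*1.4,0,255).astype(np.uint8))
E
```

```text
t 5.8167 pos [0.5903 0.2543 0.1549] yaw -0.0092 shift [-0.0051  0.0076 -0.0078] roll -0.0092 q6 [ 0.32  0.31  1.21 -0.    1.62  0.33] F [0.97 0.09 0.19] w 0.0941
```

View pics/w6.png

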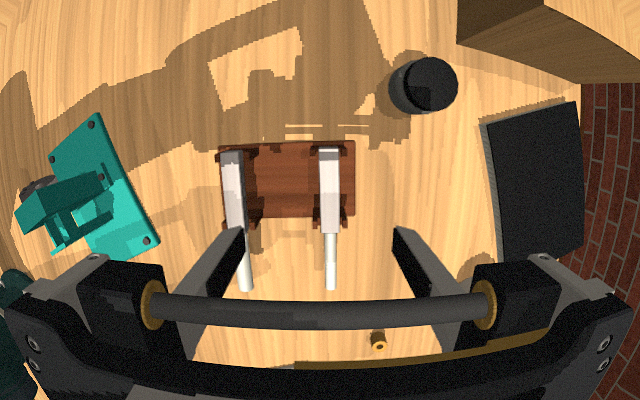

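Run:
```python
from h import *
s=load("pics/w6.npz")
crop(s,300,140,360,300,3,"pics/w6c.png")
g=cv2.cvtColor(s["image"],cv2.COLOR_RGB2HSV)
for v in (160,175,190,205,220,240,255,270,280):
    row=s["image"][v,305:360].astype(int); m=(row.min(1)>75)&(np.ptp(row,axis=1)<30)
    c=np.where(m)[0]+305
    if len(c): print(v,c.min(),c.max(),onz(s,(c.min()+c.max())/2,v,.063 if v<232 else .058,True).round(4))
```

```text
160 319 338 [0.5999 0.2923 0.063 ]
175 320 338 [0.6003 0.2789 0.063 ]
190 320 339 [0.6008 0.2651 0.063 ]
205 320 339 [0.6008 0.2511 0.063 ]
220 321 339 [0.6012 0.2367 0.063 ]
240 325 335 [0.6015 0.2145 0.058 ]
255 325 335 [0.6015 0.1985 0.058 ]
270 325 335 [0.6016 0.1817 0.058 ]
280 325 335 [0.6017 0.17   0.058 ]
```

View pics/w6c.png

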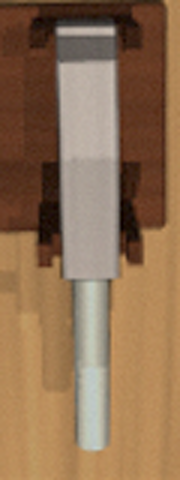

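```bash
python3 go.py 0.6006 0.262 0.035 0.012
```

```text
t 5.8667 pos [0.5904 0.2537 0.1559] yaw -0.0103 shift [ 0.1209  0.0101 -0.0084] roll -0.0223 q6 [ 0.32  0.31  1.21 -0.    1.62  0.33] F [ 0.57  0.61 -0.02] w 0.0941
```

Request:
{"fn": "send_rows", "kwargs": {
  "increments": [
    [1, 0, 0.01, -0.0085, -0.022],
    [1, 0.01, 0.01, -0.0085, -0.022],
    [1, 0.04, 0.01, -0.0085, -0.022],
    [1, 0.07, 0.01, -0.0085, -0.022],
    [1, 0.08, 0.01, -0.0085, -0.022]
  ]
}}

```text
time: 6.28
tool_pos: [0.5977, 0.2602, 0.0708]
ee_rot: [-1.221, 1.563, -2.781]
wrist_force: [-1.6, -0.2, -1.5]
width: 0.0938
```

Request:
{"fn": "send_rows", "kwargs": {
  "increments": [
    [1, 0, 0, 0, 0],
    [1, 0, 0, 0, 0]
  ]
}}

```text
time: 6.45
tool_pos: [0.6007, 0.2615, 0.0758]
ee_rot: [-0.994, 1.57, -2.554]
wrist_force: [0.7, -0.2, 0.3]
width: 0.0939
```

```bash
python3 go.py 0.6006 0.262 0.035 0.012
```

```text
t 6.45 pos [0.6007 0.2615 0.0758] yaw 0.011 shift [ 0.0408 -0.     -0.0005] roll -0.001 q6 [ 0.32  0.37  1.29 -0.    1.48  0.31] F [ 0.7  -0.16  0.32] w 0.0939
```

Request:
{"fn": "send_rows", "kwargs": {
  "increments": [
    [1, 0.02, 0, 0, 0],
    [1, 0.04, 0, 0, 0],
    [1, 0.041, 0, 0, 0],
    [0.2, 0.041, 0, 0, 0],
    [0, 0.041, 0, 0, 0]
  ]
}}

```text
time: 6.87
tool_pos: [0.6024, 0.2625, 0.037]
ee_rot: [1.855, 1.567, 0.296]
wrist_force: [0.6, 0.8, 0.4]
width: 0.0842
```

```bash
python3 go.py 0.6006 0.262 0.035 0.012;  python3 - <<'E'
from h import *
from bench import robot
s=robot.snapshot("wrist");np.savez("pics/w7.npz",**s)
cv2.imwrite("pics/w7.png",np.clip(s["image"][:,:,::-1]*1.4,0,255).astype(np.uint8))
E
```

```text
t 6.8667 pos [0.6024 0.2625 0.037 ] yaw 0.0118 shift [ 0.002  -0.0019  0.0005] roll -0.0002 q6 [ 0.32  0.4   1.33 -0.    1.41  0.31] F [0.6  0.82 0.38] w 0.0842
```

View pics/w7.png

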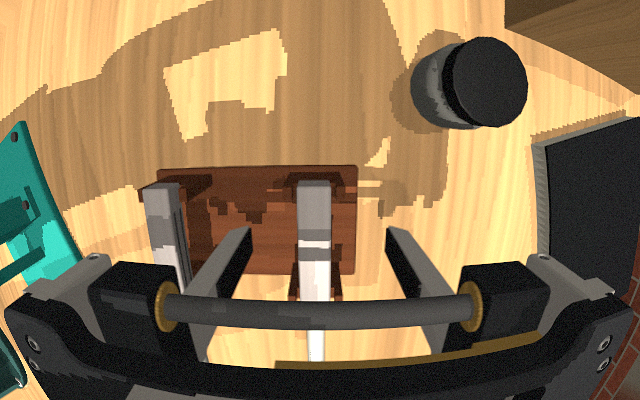

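Request:
{"fn": "send_rows", "kwargs": {
  "increments": [
    [-0.3, 0.001, -0.0015, 0, 0],
    [-0.6, 0.001, -0.0015, 0, 0],
    [-0.8, 0.001, -0.0015, 0, 0],
    [-1, 0.001, -0.0015, 0, 0],
    [-1, 0.001, -0.0015, 0, 0]
  ]
}}

```text
time: 7.33
tool_pos: [0.5997, 0.2622, 0.0337]
ee_rot: [1.605, 1.57, 0.046]
wrist_force: [0.4, -0.7, -0.0]
width: 0.047
```

Request:
{"fn": "send_rows", "kwargs": {
  "increments": [
    [-1, 0, 0, 0, 0],
    [-1, 0, 0, 0, 0],
    [-1, 0, 0, 0, 0],
    [-1, 0, 0, 0, 0],
    [-1, 0, 0, 0, 0]
  ]
}}

```text
time: 7.75
tool_pos: [0.5997, 0.2621, 0.0334]
ee_rot: [0.361, 1.571, -1.197]
wrist_force: [-0.2, 0.2, 0.6]
width: 0.0176
```

Request:
{"fn": "send_rows", "kwargs": {
  "increments": [
    [-1, 0, 0, 0, 0],
    [-1, 0, 0, 0, 0],
    [-1, 0, 0, 0, 0]
  ]
}}

```text
time: 8.0
tool_pos: [0.5996, 0.2621, 0.0334]
ee_rot: [-0.194, 1.571, -1.753]
wrist_force: [0.5, 0.6, -0.9]
width: 0.0175
```

```bash
python3 go.py 0.6006 0.262 0.035 0.012
```

```text
t 8.0 pos [0.5996 0.2621 0.0334] yaw 0.0119 shift [-0.0016  0.001   0.0001] roll -0.0001 q6 [ 0.33  0.4   1.33 -0.    1.41  0.31] F [ 0.46  0.64 -0.88] w 0.0175
```

Request:
{"fn": "send_rows", "kwargs": {
  "increments": [
    [-1, -0.02, 0, 0, 0],
    [-1, -0.05, 0, 0, 0],
    [-1, -0.08, 0, 0, 0],
    [-1, -0.1, 0, 0, 0],
    [-1, -0.1, 0, 0, 0]
  ]
}}

```text
time: 8.42
tool_pos: [0.6024, 0.2631, 0.1397]
ee_rot: [1.882, 1.56, 0.323]
wrist_force: [1.0, 1.2, -1.3]
width: 0.0177
```

```bash
python3 go.py 0.4975 0.0467 0.13 0.284
```

```text
t 8.4167 pos [0.6024 0.2631 0.1397] yaw 0.0121 shift [ 0.0079 -0.1076  0.2152] roll -0.2719 q6 [ 0.33  0.34  1.2  -0.    1.59  0.31] F [ 1.02  1.19 -1.28] w 0.0177
```

Request:
{"fn": "send_rows", "kwargs": {
  "increments": [
    [-1, 0, -0.012, 0.025, -0.05],
    [-1, 0, -0.03, 0.055, -0.11],
    [-1, 0, -0.047, 0.085, -0.16],
    [-1, 0, -0.064, 0.115, -0.22],
    [-1, 0.005, -0.082, 0.145, -0.27]
  ]
}}

```text
time: 8.83
tool_pos: [0.5179, 0.1149, 0.1268]
ee_rot: [-1.57, 1.569, -2.856]
wrist_force: [0.5, -0.6, -0.9]
width: 0.0178
```

Request:
{"fn": "send_rows", "kwargs": {
  "increments": [
    [-1, 0, 0, 0.0, 0],
    [-1, 0, 0, 0, 0]
  ]
}}

```text
time: 9.0
tool_pos: [0.5172, 0.1148, 0.1259]
ee_rot: [-1.77, 1.567, -3.062]
wrist_force: [-0.5, -0.6, -1.6]
width: 0.0178
```

```bash
python3 go.py 0.4975 0.0467 0.072 0.284
```

```text
t 9.0 pos [0.5172 0.1148 0.1259] yaw 0.279 shift [ 0.054  -0.0375  0.0601] roll -0.005 q6 [ 0.11  0.08  1.54  0.    1.53 -0.17] F [-0.5  -0.57 -1.64] w 0.0178
```

Request:
{"fn": "send_rows", "kwargs": {
  "increments": [
    [-1, 0.02, -0.03, 0.0, -0.005],
    [-1, 0.045, -0.0375, 0.01, -0.005],
    [-1, 0.054, -0.0375, 0.03, -0.005],
    [-1, 0.054, -0.0375, 0.05, -0.005],
    [-1, 0.054, -0.0375, 0.055, -0.005]
  ]
}}

```text
time: 9.42
tool_pos: [0.4986, 0.0517, 0.0725]
ee_rot: [-1.474, 1.568, -2.759]
wrist_force: [0.4, 0.0, -1.4]
width: 0.0178
```

Request:
{"fn": "send_rows", "kwargs": {
  "increments": [
    [-1, 0, 0, 0.0, 0],
    [-1, 0, 0, 0, 0],
    [-1, 0, 0, 0, 0]
  ]
}}

```text
time: 9.67
tool_pos: [0.499, 0.054, 0.0746]
ee_rot: [2.423, 1.57, 1.14]
wrist_force: [-0.5, 0.1, -1.4]
width: 0.018
```

```bash
python3 go.py 0.4975 0.0467 0.072 0.284;  python3 - <<'E'
from h import *
from bench import robot
for n in ("side","top","wrist"):
    s=robot.snapshot(n);np.savez(f"pics/{n}8.npz",**s)
    if n=="side": crop(s,290,140,370,240,6,"pics/side8.png")
    if n=="top": crop(s,270,150,410,230,5,"pics/top8.png")
    if n=="wrist": cv2.imwrite("pics/wrist8.png",np.clip(s["image"][:,:,::-1]*1.4,0,255).astype(np.uint8))
E
```

```text
t 9.6667 pos [0.499  0.054  0.0746] yaw 0.2879 shift [ 0.0026 -0.0035  0.0066] roll 0.0039 q6 [-0.01  0.04  1.68  0.    1.42 -0.29] F [-0.45  0.09 -1.42] w 0.018
```

View pics/side8.png

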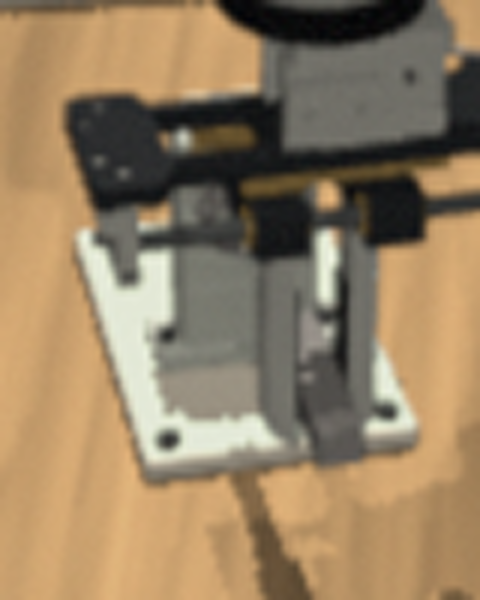

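View pics/top8.png

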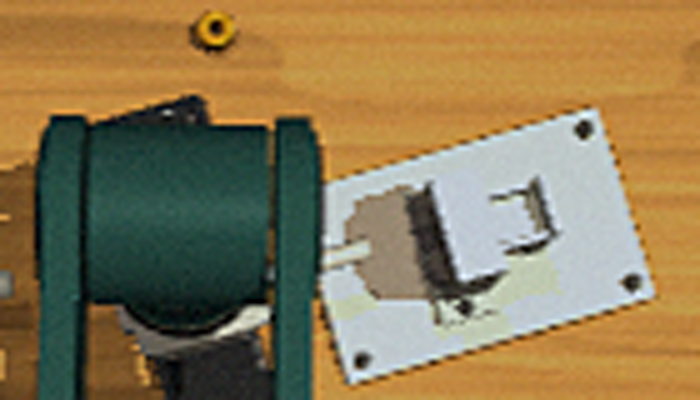

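View pics/wrist8.png

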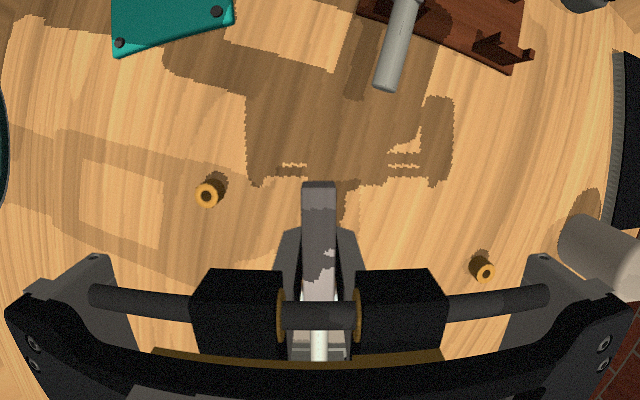

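Run:
```python
from h import *
s=load("pics/top8.npz");im=s["image"]
psi=.286;l=np.array([np.cos(psi),np.sin(psi),0]);d=np.array([np.sin(psi),-np.cos(psi),0])
for u in range(336,345):
    col=im[190:212,u].astype(int);b=col.min(1);w=np.clip(b-100,0,None)*(np.ptp(col,axis=1)<60)
    print(u,b.tolist()); 
for c in [(347,254),(370,248),(330,258)]:
    p=onz(s,270+c[0]/5-.4,150+c[1]/5-.4,.097);print(p,p@l,p@d)
C=(np.array([(596,108),(655,297),(350,383)])/5+[270,150])
W=np.array([onz(s,u,v,.012) for u,v in C]);m=(W[0]+W[2])/2;print(m,m@l,m@d, W@l,W@d)
from bench import robot
o=robot.get_obs();print("tool",o["tool_pos"]@l,o["tool_pos"]@d,yawof(o))
```

```text
336 [200, 197, 199, 197, 195, 203, 196, 198, 198, 136, 168, 197, 174, 118, 199, 197, 194, 193, 195, 194, 178, 188]
337 [191, 189, 194, 192, 197, 192, 199, 199, 200, 111, 173, 200, 148, 126, 201, 190, 194, 191, 189, 189, 174, 175]
338 [191, 190, 196, 192, 178, 178, 184, 189, 167, 127, 194, 199, 139, 132, 194, 191, 194, 193, 193, 190, 171, 172]
339 [193, 192, 197, 181, 94, 98, 97, 106, 54, 152, 198, 187, 132, 202, 196, 196, 193, 190, 190, 190, 167, 173]
340 [178, 182, 189, 98, 107, 112, 111, 109, 100, 174, 193, 174, 110, 182, 180, 192, 190, 194, 191, 170, 172, 167]
341 [89, 98, 102, 110, 110, 119, 115, 96, 139, 194, 196, 156, 60, 105, 96, 183, 192, 194, 193, 171, 175, 168]
342 [101, 107, 117, 105, 109, 113, 116, 78, 158, 196, 197, 148, 90, 107, 102, 104, 184, 184, 192, 171, 176, 167]
343 [108, 114, 114, 107, 108, 113, 112, 105, 153, 186, 180, 117, 110, 116, 115, 108, 105, 102, 146, 180, 178, 173]
344 [106, 112, 112, 112, 114, 115, 113, 113, 104, 115, 121, 102, 115, 113, 113, 113, 109, 117, 59, 158, 178, 171]
[ 0.52449845 -0.03360432  0.097     ] 0.4937129786579041 0.1802092314711392
[ 0.5279465 -0.0464346  0.097    ] 0.4934013363370827 0.1934910930971878
[ 0.5221956  -0.02412629  0.097     ] 0.49417759029109753 0.17046652311494948
[ 0.54038544 -0.11382016  0.012     ] 0.4863243972186319 0.2616486893417467 [0.54466433 0.4269438  0.42798446] [0.35518464 0.35517258 0.16811274]
tool 0.4937181417729281 0.08914267992863184 0.28817136768079504
```

Request:
{"fn": "send_rows", "kwargs": {
  "increments": [
    [-1, 0.0026, -0.0047, 0.005, 0.002],
    [-1, 0.0026, -0.0047, 0.01, 0.002],
    [-1, 0.0026, -0.0047, 0.015, 0.002],
    [-1, 0.0026, -0.0047, 0.015, 0.002],
    [-1, 0.0026, -0.0047, 0.015, 0.002]
  ]
}}

```text
time: 10.23
tool_pos: [0.4986, 0.0367, 0.0719]
ee_rot: [1.338, 1.571, 0.052]
wrist_force: [0.1, -0.0, -1.9]
width: 0.0176
```

```bash
cat > st.py <<'E'
from h import *
from bench import robot
psi=.286;l=np.array([np.cos(psi),np.sin(psi),0]);d=np.array([np.sin(psi),-np.cos(psi),0])
o=robot.get_obs();p=o["tool_pos"];f=o["wrist_force"];T=o["wrist_torque"]
print("t %.2f lat %.4f tip_d %.4f z %.4f yaw %.4f | F d %.2f l %.2f z %.2f | Td %.3f Tl %.3f Tz %.3f w %.4f"%(o["time"],p@l,p@d+.105,p[2]+.0206,yawof(o),f@d,f@l,f[2],T@d,T@l,T[2],o["width"]))
E
python3 st.py
```

```text
t 10.23 lat 0.4887 tip_d 0.2104 z 0.0925 yaw 0.2840 | F d 0.06 l 0.06 z -1.94 | Td 0.045 Tl -0.028 Tz 0.014 w 0.0176
```

Request:
{"fn": "send_rows", "kwargs": {
  "increments": [
    [-1, 0, 0, 0.002, 0],
    [-1, 0, 0, 0.004, 0],
    [-1, 0, 0, 0.006, 0],
    [-1, 0, 0, 0.007, 0],
    [-1, 0, 0, 0.007, 0]
  ]
}}

```text
time: 10.65
tool_pos: [0.5005, 0.0302, 0.0719]
ee_rot: [0.011, 1.571, -1.275]
wrist_force: [0.9, -0.3, -2.2]
width: 0.0176
```

```bash
python3 st.py
```

```text
t 10.65 lat 0.4887 tip_d 0.2172 z 0.0925 yaw 0.2847 | F d 0.60 l 0.81 z -2.20 | Td 0.078 Tl 0.017 Tz 0.034 w 0.0176
```

Request:
{"fn": "send_rows", "kwargs": {
  "increments": [
    [-1, 0, 0, 0.0007, 0],
    [-1, 0, 0, 0.0014, 0],
    [-1, 0, 0, 0.002, 0],
    [-1, 0, 0, 0.002, 0]
  ]
}}

```text
time: 10.98
tool_pos: [0.501, 0.0285, 0.0719]
ee_rot: [0.007, 1.571, -1.279]
wrist_force: [-0.1, -0.5, -1.9]
width: 0.0175
```

```bash
python3 st.py
```

```text
t 10.98 lat 0.4886 tip_d 0.2190 z 0.0925 yaw 0.2850 | F d 0.46 l -0.25 z -1.85 | Td 0.096 Tl -0.053 Tz 0.030 w 0.0175
```

Creeping on, with force checked each call.

Request:
{"fn": "send_rows", "kwargs": {
  "increments": [
    [-1, 0, 0, 0.0006, 0],
    [-1, 0, 0, 0.0012, 0],
    [-1, 0, 0, 0.0015, 0],
    [-1, 0, 0, 0.0015, 0]
  ]
}}

```text
time: 11.32
tool_pos: [0.5014, 0.027, 0.0719]
ee_rot: [-0.124, 1.571, -1.41]
wrist_force: [-0.3, 0.1, -2.0]
width: 0.0174
```

```bash
python3 st.py
```

```text
t 11.32 lat 0.4886 tip_d 0.2205 z 0.0925 yaw 0.2849 | F d -0.15 l -0.30 z -2.02 | Td 0.111 Tl -0.045 Tz 0.012 w 0.0174
```

Request:
{"fn": "send_rows", "kwargs": {
  "increments": [
    [-1, 0, 0, 0.0006, 0],
    [-1, 0, 0, 0.0012, 0],
    [-1, 0, 0, 0.0015, 0],
    [-1, 0, 0, 0.0015, 0]
  ]
}}

```text
time: 11.65
tool_pos: [0.5017, 0.0258, 0.0718]
ee_rot: [-3.046, 1.57, 1.952]
wrist_force: [-0.0, 1.1, -1.6]
width: 0.0178
```

```bash
python3 st.py
```

```text
t 11.65 lat 0.4886 tip_d 0.2218 z 0.0924 yaw 0.2849 | F d -1.10 l 0.29 z -1.65 | Td 0.080 Tl 0.036 Tz -0.029 w 0.0178
```

Request:
{"fn": "send_rows", "kwargs": {
  "increments": [
    [-1, 0, 0, 0.0004, 0],
    [-1, 0, 0, 0.0008, 0],
    [-1, 0, 0, 0.0008, 0],
    [-1, 0, 0, 0.0008, 0]
  ]
}}

```text
time: 11.98
tool_pos: [0.5018, 0.0255, 0.0718]
ee_rot: [-3.034, 1.57, 1.964]
wrist_force: [-2.0, 3.7, -1.9]
width: 0.0178
```

```bash
python3 st.py
```

```text
t 11.98 lat 0.4886 tip_d 0.2221 z 0.0924 yaw 0.2852 | F d -4.12 l -0.84 z -1.93 | Td 0.134 Tl 0.565 Tz -0.041 w 0.0178
```

Request:
{"fn": "send_rows", "kwargs": {
  "increments": [
    [-1, 0, 0.0005, 0, 0],
    [-1, 0, 0.001, 0, 0],
    [-1, 0, 0.0015, 0, 0],
    [-1, 0, 0.0015, 0, 0]
  ]
}}

```text
time: 12.32
tool_pos: [0.5038, 0.0245, 0.0718]
ee_rot: [0.119, 1.569, -1.166]
wrist_force: [0.4, -0.2, -2.3]
width: 0.0177
```

```bash
python3 st.py
```

```text
t 12.32 lat 0.4903 tip_d 0.2236 z 0.0924 yaw 0.2852 | F d 0.29 l 0.34 z -2.30 | Td 0.087 Tl -0.096 Tz 0.010 w 0.0177
```

Request:
{"fn": "send_rows", "kwargs": {
  "increments": [
    [-1, 0, 0, 0.0006, 0],
    [-1, 0, 0, 0.0012, 0],
    [-1, 0, 0, 0.0018, 0],
    [-1, 0, 0, 0.0024, 0],
    [-1, 0, 0, 0.0024, 0]
  ]
}}

```text
time: 12.73
tool_pos: [0.5043, 0.0226, 0.0719]
ee_rot: [0.404, 1.57, -0.882]
wrist_force: [-0.2, 1.0, -2.2]
width: 0.0176
```

```bash
python3 st.py
```

```text
t 12.73 lat 0.4902 tip_d 0.2256 z 0.0925 yaw 0.2847 | F d -1.03 l 0.04 z -2.17 | Td 0.077 Tl -0.049 Tz -0.023 w 0.0176
```

Request:
{"fn": "send_rows", "kwargs": {
  "increments": [
    [-1, 0, 0, 0.0008, 0],
    [-1, 0, 0, 0.0016, 0],
    [-1, 0, 0, 0.0024, 0],
    [-1, 0, 0, 0.003, 0],
    [-1, 0, 0, 0.003, 0]
  ]
}}

```text
time: 13.15
tool_pos: [0.505, 0.02, 0.0719]
ee_rot: [0.107, 1.571, -1.179]
wrist_force: [-0.4, -0.1, -2.4]
width: 0.018
```

```bash
python3 st.py
```

```text
t 13.15 lat 0.4901 tip_d 0.2283 z 0.0925 yaw 0.2848 | F d -0.07 l -0.42 z -2.36 | Td 0.076 Tl -0.038 Tz -0.019 w 0.0180
```

Request:
{"fn": "send_rows", "kwargs": {
  "increments": [
    [-1, 0, 0, 0.001, 0],
    [-1, 0, 0, 0.002, 0],
    [-1, 0, 0, 0.003, 0],
    [-1, 0, 0, 0.004, 0],
    [-1, 0, 0, 0.004, 0]
  ]
}}

```text
time: 13.57
tool_pos: [0.5061, 0.0161, 0.0719]
ee_rot: [-0.185, 1.571, -1.471]
wrist_force: [-0.6, -0.8, -2.8]
width: 0.0175
```

```bash
python3 st.py
```

```text
t 13.57 lat 0.4901 tip_d 0.2324 z 0.0925 yaw 0.2848 | F d 0.64 l -0.77 z -2.80 | Td 0.098 Tl -0.018 Tz 0.019 w 0.0175
```

Request:
{"fn": "send_rows", "kwargs": {
  "increments": [
    [-1, 0, 0, 0.001, 0],
    [-1, 0, 0, 0.0018, 0],
    [-1, 0, 0, 0.0026, 0],
    [-1, 0, 0, 0.0034, 0],
    [-1, 0, 0, 0.004, 0]
  ]
}}

```text
time: 13.98
tool_pos: [0.5072, 0.0123, 0.0719]
ee_rot: [0.285, 1.571, -1.0]
wrist_force: [-1.3, 1.4, -2.3]
width: 0.0178
```

```bash
python3 st.py
```

```text
t 13.98 lat 0.4901 tip_d 0.2363 z 0.0925 yaw 0.2850 | F d -1.74 l -0.80 z -2.29 | Td 0.099 Tl -0.033 Tz 0.014 w 0.0178
```

Request:
{"fn": "send_rows", "kwargs": {
  "increments": [
    [-1, 0, 0, 0.0006, 0],
    [-1, 0, 0, 0.0012, 0],
    [-1, 0, 0, 0.0018, 0],
    [-1, 0, 0, 0.0024, 0]
  ]
}}

```text
time: 14.32
tool_pos: [0.5076, 0.0109, 0.0718]
ee_rot: [-3.075, 1.569, 1.922]
wrist_force: [-1.4, 3.7, -1.9]
width: 0.0179
```

```bash
python3 st.py
```

```text
t 14.32 lat 0.4901 tip_d 0.2378 z 0.0924 yaw 0.2851 | F d -3.91 l -0.35 z -1.89 | Td 0.064 Tl 0.488 Tz 0.017 w 0.0179
```

Request:
{"fn": "send_rows", "kwargs": {
  "increments": [
    [-1, 0, 0, 0.0004, 0],
    [-1, 0, 0, 0.0008, 0],
    [-1, 0, 0, 0.0012, 0],
    [-1, 0, 0, 0.0016, 0],
    [-1, 0, 0, 0.0016, 0]
  ]
}}

```text
time: 14.73
tool_pos: [0.5077, 0.0108, 0.0718]
ee_rot: [-3.081, 1.566, 1.918]
wrist_force: [-2.6, 5.9, -0.3]
width: 0.0175
```

```bash
python3 st.py
```

```text
t 14.73 lat 0.4901 tip_d 0.2379 z 0.0924 yaw 0.2858 | F d -6.41 l -0.83 z -0.30 | Td 0.119 Tl 1.086 Tz 0.015 w 0.0175
```

Request:
{"fn": "send_rows", "kwargs": {
  "increments": [
    [-1, 0, 0, 0.0006, 0],
    [-1, 0, 0, 0.0012, 0],
    [-1, 0, 0, 0.0018, 0],
    [-1, 0, 0, 0.0024, 0],
    [-1, 0, 0, 0.0024, 0]
  ]
}}

```text
time: 15.15
tool_pos: [0.5083, 0.0086, 0.0718]
ee_rot: [-3.078, 1.566, 1.921]
wrist_force: [-2.5, 7.8, -0.4]
width: 0.0179
```

```bash
python3 st.py
```

```text
t 15.15 lat 0.4901 tip_d 0.2401 z 0.0924 yaw 0.2859 | F d -8.21 l -0.15 z -0.45 | Td 0.127 Tl 1.085 Tz -0.047 w 0.0179
```

Request:
{"fn": "send_rows", "kwargs": {
  "increments": [
    [-1, 0, 0, 0.0006, 0],
    [-1, 0, 0, 0.0012, 0],
    [-1, 0, 0, 0.0018, 0],
    [-1, 0, 0, 0.0024, 0],
    [-1, 0, 0, 0.0024, 0]
  ]
}}

```text
time: 15.57
tool_pos: [0.509, 0.0063, 0.0718]
ee_rot: [-3.076, 1.566, 1.922]
wrist_force: [-1.8, 6.6, -0.1]
width: 0.0177
```

```bash
python3 st.py
```

```text
t 15.57 lat 0.4901 tip_d 0.2425 z 0.0924 yaw 0.2859 | F d -6.80 l 0.17 z -0.06 | Td 0.116 Tl 1.169 Tz -0.007 w 0.0177
```

Request:
{"fn": "send_rows", "kwargs": {
  "increments": [
    [-1, 0, 0, 0.0008, 0],
    [-1, 0, 0, 0.0016, 0],
    [-1, 0, 0, 0.0024, 0],
    [-1, 0, 0, 0.0032, 0],
    [-1, 0, 0, 0.004, 0]
  ]
}}

```text
time: 15.98
tool_pos: [0.51, 0.0026, 0.0717]
ee_rot: [-3.065, 1.566, 1.934]
wrist_force: [-1.5, 7.4, -0.2]
width: 0.0176
```

```bash
python3 st.py
```

```text
t 15.98 lat 0.4900 tip_d 0.2464 z 0.0923 yaw 0.2860 | F d -7.52 l 0.61 z -0.25 | Td 0.084 Tl 1.185 Tz 0.022 w 0.0176
```

Request:
{"fn": "send_rows", "kwargs": {
  "increments": [
    [-1, 0, 0, 0.0008, 0],
    [-1, 0, 0, 0.0016, 0],
    [-1, 0, 0, 0.0024, 0],
    [-1, 0, 0, 0.0032, 0],
    [-1, 0, 0, 0.004, 0]
  ]
}}

```text
time: 16.4
tool_pos: [0.5112, -0.0013, 0.0717]
ee_rot: [-3.06, 1.566, 1.938]
wrist_force: [-1.4, 7.3, -0.1]
width: 0.0178
```

```bash
python3 st.py
```

```text
t 16.40 lat 0.4900 tip_d 0.2504 z 0.0923 yaw 0.2860 | F d -7.41 l 0.70 z -0.09 | Td 0.133 Tl 1.167 Tz -0.026 w 0.0178
```

Request:
{"fn": "send_rows", "kwargs": {
  "increments": [
    [-1, 0, 0, 0.0008, 0],
    [-1, 0, 0, 0.0016, 0],
    [-1, 0, 0, 0.0024, 0],
    [-1, 0, 0, 0.0032, 0],
    [-1, 0, 0, 0.004, 0]
  ]
}}

```text
time: 16.82
tool_pos: [0.5123, -0.0052, 0.0717]
ee_rot: [-3.048, 1.566, 1.95]
wrist_force: [-2.3, 6.8, -0.9]
width: 0.0177
```

```bash
python3 st.py
```

```text
t 16.82 lat 0.4900 tip_d 0.2546 z 0.0923 yaw 0.2859 | F d -7.17 l -0.30 z -0.92 | Td 0.147 Tl 1.166 Tz 0.013 w 0.0177
```

Request:
{"fn": "send_rows", "kwargs": {
  "increments": [
    [-1, 0, 0, 0.0008, 0],
    [-1, 0, 0, 0.0016, 0],
    [-1, 0, 0, 0.0024, 0],
    [-1, 0, 0, 0.0032, 0],
    [-1, 0, 0, 0.004, 0]
  ]
}}

```text
time: 17.23
tool_pos: [0.5143, -0.0119, 0.0719]
ee_rot: [-0.009, 1.57, -1.295]
wrist_force: [-0.2, -0.2, -1.7]
width: 0.0179
```

```bash
python3 st.py
```

```text
t 17.23 lat 0.4901 tip_d 0.2616 z 0.0925 yaw 0.2847 | F d 0.16 l -0.27 z -1.65 | Td 0.082 Tl 0.013 Tz -0.001 w 0.0179
```

Request:
{"fn": "send_rows", "kwargs": {
  "increments": [
    [-1, 0, 0, 0.0007, 0],
    [-1, 0, 0, 0.0014, 0],
    [-1, 0, 0, 0.002, 0],
    [-1, 0, 0, 0.0026, 0],
    [-1, 0, 0, 0.003, 0]
  ]
}}

```text
time: 17.65
tool_pos: [0.5151, -0.0144, 0.072]
ee_rot: [0.434, 1.571, -0.852]
wrist_force: [-0.1, 0.1, -2.4]
width: 0.0175
```

```bash
python3 st.py
```

```text
t 17.65 lat 0.4901 tip_d 0.2641 z 0.0926 yaw 0.2848 | F d -0.15 l -0.10 z -2.41 | Td 0.077 Tl -0.003 Tz -0.003 w 0.0175
```

Request:
{"fn": "send_rows", "kwargs": {
  "increments": [
    [-1, 0, 0, 0.0007, 0],
    [-1, 0, 0, 0.0014, 0],
    [-1, 0, 0, 0.002, 0],
    [-1, 0, 0, 0.0026, 0],
    [-1, 0, 0, 0.003, 0]
  ]
}}

```text
time: 18.07
tool_pos: [0.5159, -0.0172, 0.0719]
ee_rot: [-0.024, 1.571, -1.31]
wrist_force: [0.4, -0.1, -1.5]
width: 0.0177
```

```bash
python3 st.py
```

```text
t 18.07 lat 0.4901 tip_d 0.2670 z 0.0925 yaw 0.2850 | F d 0.19 l 0.37 z -1.47 | Td 0.092 Tl 0.038 Tz 0.013 w 0.0177
```

Run:
```python
from h import *
from bench import robot
s=robot.snapshot("top");np.savez("pics/top9.npz",**s);crop(s,330,165,410,230,9,"pics/top9.png")
s=robot.snapshot("side");np.savez("pics/side9.npz",**s);crop(s,290,130,370,230,6,"pics/side9.png")
```

```text
(no output)
```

View pics/top9.png

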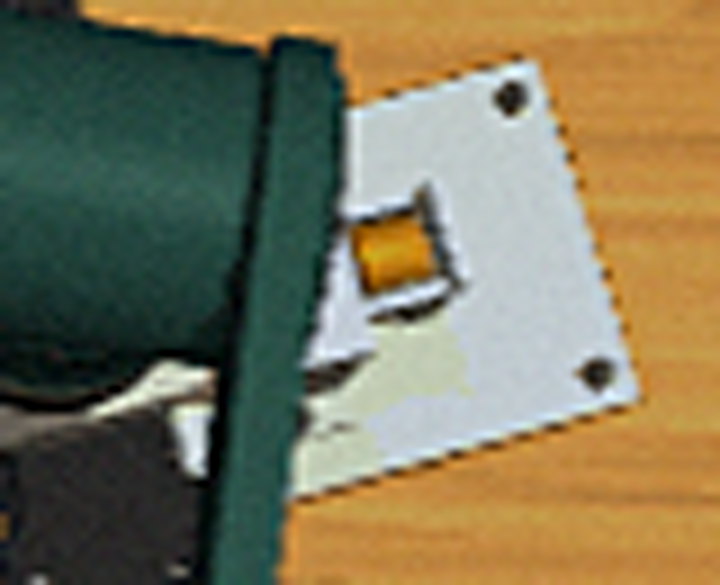

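Request:
{"fn": "send_rows", "kwargs": {
  "increments": [
    [-1, 0, 0, 0.0007, 0],
    [-1, 0, 0, 0.0014, 0],
    [-1, 0, 0, 0.0015, 0],
    [-1, 0, 0, 0.0015, 0]
  ]
}}

```text
time: 18.5
tool_pos: [0.5163, -0.0186, 0.0719]
ee_rot: [0.011, 1.571, -1.275]
wrist_force: [-0.6, -0.0, -1.7]
width: 0.0177
```

```bash
python3 st.py
python3 - <<'E'
from h import *
from bench import robot
s=robot.snapshot("top");np.savez("pics/top10.npz",**s)
im=s["image"]
h=cv2.cvtColor(im,cv2.COLOR_RGB2HSV);m=(h[...,1]>150)&(h[...,2]>90)
m[:, :365]=0;m[:185]=0;m[200:]=0;m[:,385:]=0
v,u=np.where(m);
psi=.286;l=np.array([np.cos(psi),np.sin(psi),0]);d=np.array([np.sin(psi),-np.cos(psi),0])
W=np.array([onz(s,a,b,.1) for a,b in zip(u,v)]);q=W@d-.2221
print(len(u),u.mean(),v.mean(),"d",q.min(),q.max(),q.mean(),"lat",(W@l).mean())
E
```

```text
t 18.50 lat 0.4901 tip_d 0.2686 z 0.0925 yaw 0.2849 | F d -0.16 l -0.62 z -1.69 | Td 0.074 Tl 0.035 Tz -0.011 w 0.0177
59 373.5593220338983 192.42372881355934 d 0.04574190060480346 0.06821490707367309 0.05679314378750869 lat 0.48824202564715297
```

Request:
{"fn": "send_rows", "kwargs": {
  "increments": [
    [-1, 0, 0, -0.004, 0],
    [-1, 0, 0, -0.01, 0],
    [-1, 0, 0, -0.017, 0],
    [-1, 0, 0, -0.024, 0],
    [-1, 0, 0, -0.03, 0]
  ]
}}

```text
time: 18.97
tool_pos: [0.5075, 0.0113, 0.0718]
ee_rot: [-2.876, 1.571, 2.122]
wrist_force: [0.1, 0.7, -1.9]
width: 0.0177
```

```bash
python3 st.py
```

```text
t 18.97 lat 0.4901 tip_d 0.2374 z 0.0924 yaw 0.2856 | F d -0.66 l 0.35 z -1.91 | Td 0.073 Tl -0.050 Tz 0.014 w 0.0177
```

Request:
{"fn": "send_rows", "kwargs": {
  "increments": [
    [-1, 0, 0, -0.007, 0],
    [-1, 0, 0, -0.015, 0],
    [-1, 0, 0, -0.025, 0],
    [-1, 0, 0, -0.04, 0],
    [-1, 0, 0, -0.055, 0]
  ]
}}

```text
time: 19.38
tool_pos: [0.492, 0.064, 0.0719]
ee_rot: [2.356, 1.571, 1.07]
wrist_force: [-0.3, 0.8, -1.3]
width: 0.0176
```

```bash
python3 st.py;python3 go.py 0.5996 0.2621 0.13 0.0119
```

```text
t 19.38 lat 0.4901 tip_d 0.1824 z 0.0925 yaw 0.2846 | F d -0.87 l -0.02 z -1.31 | Td 0.068 Tl -0.014 Tz -0.035 w 0.0176
t 19.3833 pos [0.492  0.064  0.0719] yaw 0.2846 shift [-0.0581  0.1589 -0.1599] roll 0.2727 q6 [ 0.02  0.03  1.7   0.    1.41 -0.27] F [-0.27  0.83 -1.31] w 0.0176
```

Request:
{"fn": "send_rows", "kwargs": {
  "increments": [
    [-1, -0.03, 0, -0.02, 0],
    [-1, -0.06, 0.03, -0.045, 0.05],
    [-1, -0.06, 0.06, -0.07, 0.11],
    [-1, -0.06, 0.085, -0.095, 0.16],
    [-1, -0.06, 0.11, -0.12, 0.22]
  ]
}}

```text
time: 19.8
tool_pos: [0.5652, 0.212, 0.1333]
ee_rot: [1.871, 1.568, 0.363]
wrist_force: [1.0, 0.1, -1.3]
width: 0.0176
```

```bash
python3 go.py 0.5996 0.2621 0.13 0.0119;python3 - <<'E'
from h import *
from bench import robot
s=robot.snapshot("top");np.savez("pics/top11.npz",**s);crop(s,320,165,410,230,8,"pics/top11.png")
E
```

```text
t 19.8 pos [0.5652 0.212  0.1333] yaw 0.0628 shift [ 0.0034  0.0374 -0.0479] roll 0.0509 q6 [0.26 0.23 1.35 0.   1.56 0.2 ] F [ 1.04  0.09 -1.33] w 0.0176
```

View pics/top11.png

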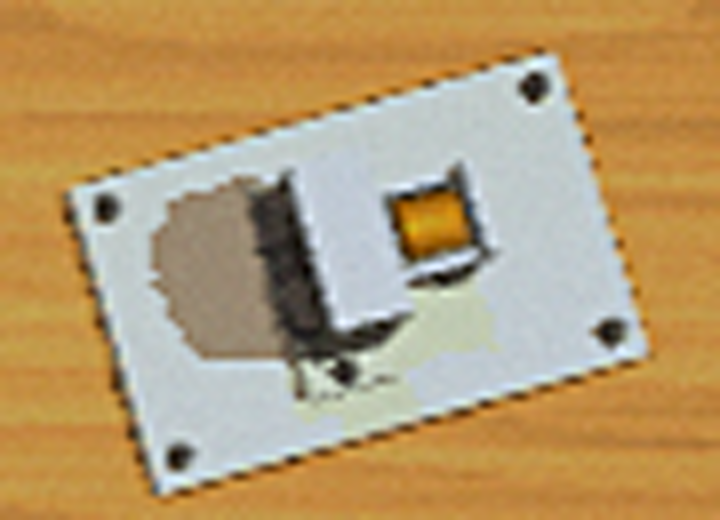

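The bushing (crop 435,222) lies in the trough, with a gap from the block and short of the end wall. Now bring the drift back.

Request:
{"fn": "send_rows", "kwargs": {
  "increments": [
    [-1, 0, 0.018, -0.022, 0.025],
    [-1, 0, 0.037, -0.045, 0.051],
    [-1, 0, 0.0374, -0.0479, 0.051],
    [-1, 0, 0.0374, -0.0479, 0.051],
    [-1, 0, 0.0374, -0.0479, 0.051]
  ]
}}

```text
time: 20.27
tool_pos: [0.5976, 0.2593, 0.1314]
ee_rot: [-0.898, 1.569, -2.454]
wrist_force: [-0.6, -0.3, -1.9]
width: 0.0178
```

```bash
python3 go.py 0.5996 0.2621 0.0334 0.0119;python3 - <<'E'
from h import *
from bench import robot
s=robot.snapshot("wrist");np.savez("pics/w12.npz",**s);cv2.imwrite("pics/w12.png",np.clip(s["image"][:,:,::-1]*1.4,0,255).astype(np.uint8))
E
```

```text
t 20.2667 pos [0.5976 0.2593 0.1314] yaw 0.015 shift [ 0.0979  0.0021 -0.0029] roll 0.0031 q6 [ 0.32  0.34  1.22 -0.    1.59  0.31] F [-0.6  -0.29 -1.93] w 0.0178
```

View pics/w12.png

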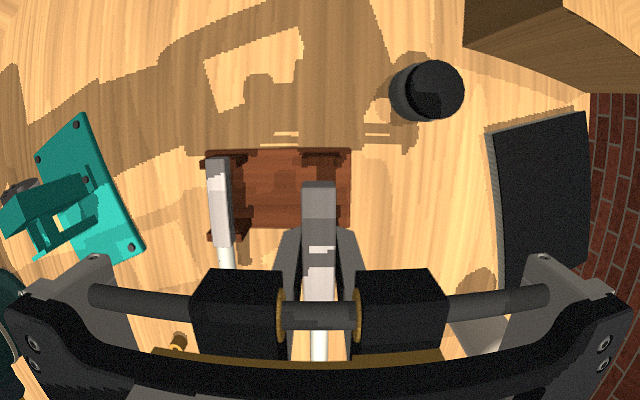

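Request:
{"fn": "send_rows", "kwargs": {
  "increments": [
    [-1, 0.01, 0.002, -0.0029, 0.003],
    [-1, 0.03, 0.002, -0.0029, 0.003],
    [-1, 0.05, 0.002, -0.0029, 0.003],
    [-1, 0.06, 0.002, -0.0029, 0.003],
    [-1, 0.06, 0.002, -0.0029, 0.003]
  ]
}}

```text
time: 20.73
tool_pos: [0.5978, 0.2607, 0.0678]
ee_rot: [-1.23, 1.563, -2.791]
wrist_force: [-0.1, 0.2, -2.0]
width: 0.0178
```

Request:
{"fn": "send_rows", "kwargs": {
  "increments": [
    [-1, 0, 0, 0, 0],
    [-1, 0, 0, 0, 0],
    [-1, 0, 0, 0, 0]
  ]
}}

```text
time: 20.98
tool_pos: [0.6014, 0.2625, 0.0738]
ee_rot: [1.853, 1.568, 0.293]
wrist_force: [0.0, 0.6, -2.0]
width: 0.0177
```

```bash
python3 go.py 0.5996 0.2621 0.0334 0.0119
```

```text
t 20.9833 pos [0.6014 0.2625 0.0738] yaw 0.0108 shift [ 0.0404 -0.002   0.0004] roll -0.0011 q6 [ 0.33  0.37  1.29 -0.    1.48  0.31] F [ 0.04  0.56 -1.99] w 0.0177
```

Request:
{"fn": "send_rows", "kwargs": {
  "increments": [
    [-1, 0, 0, 0, 0],
    [-1, 0, 0, 0, 0],
    [-1, 0, 0, 0, 0]
  ]
}}

```text
time: 21.23
tool_pos: [0.6008, 0.2624, 0.0726]
ee_rot: [1.813, 1.569, 0.254]
wrist_force: [0.5, 1.1, -1.6]
width: 0.0176
```

```bash
python3 go.py 0.5996 0.2621 0.0334 0.0119
```

```text
t 21.2333 pos [0.6008 0.2624 0.0726] yaw 0.011 shift [ 0.0392 -0.0012  0.0003] roll -0.0009 q6 [ 0.33  0.38  1.29 -0.    1.48  0.31] F [ 0.52  1.13 -1.61] w 0.0176
```

Request:
{"fn": "send_rows", "kwargs": {
  "increments": [
    [-1, 0.006, -0.0008, 0, 0],
    [-1, 0.012, -0.0008, 0, 0],
    [-1, 0.018, -0.0008, 0, 0],
    [-1, 0.024, -0.0008, 0, 0],
    [-1, 0.028, -0.0008, 0, 0]
  ]
}}

```text
time: 21.65
tool_pos: [0.5988, 0.262, 0.0421]
ee_rot: [-1.21, 1.569, -2.77]
wrist_force: [-0.1, 0.5, -2.8]
width: 0.0176
```

```bash
python3 go.py 0.5996 0.2621 0.0334 0.0119
```

```text
t 21.65 pos [0.5988 0.262  0.0421] yaw 0.0111 shift [ 0.0087  0.0008 -0.0001] roll -0.0008 q6 [ 0.33  0.4   1.33 -0.    1.42  0.31] F [-0.11  0.54 -2.76] w 0.0176
```

Request:
{"fn": "send_rows", "kwargs": {
  "increments": [
    [-1, 0.003, 0, 0, 0],
    [-1, 0.006, 0, 0, 0],
    [-1, 0.008, 0, 0, 0],
    [-1, 0.009, 0, 0, 0],
    [-1, 0.009, 0, 0, 0]
  ]
}}

```text
time: 22.07
tool_pos: [0.5995, 0.2622, 0.0347]
ee_rot: [-0.808, 1.571, -2.368]
wrist_force: [-0.7, -0.4, -1.1]
width: 0.018
```

```bash
python3 go.py 0.5996 0.2621 0.0334 0.0119
```

```text
t 22.0667 pos [0.5995 0.2622 0.0347] yaw 0.011 shift [0.0013 0.0001 0.0001] roll -0.0009 q6 [ 0.33  0.4   1.33 -0.    1.41  0.31] F [-0.73 -0.38 -1.05] w 0.018
```

Request:
{"fn": "send_rows", "kwargs": {
  "increments": [
    [-1, 0.0005, 0, 0, 0],
    [-1, 0.001, 0, 0, 0],
    [-1, 0.0015, 0, 0, 0],
    [-1, 0.0015, 0, 0, 0]
  ]
}}

```text
time: 22.4
tool_pos: [0.5996, 0.2623, 0.0334]
ee_rot: [1.513, 1.571, -0.047]
wrist_force: [-0.3, 1.1, -1.6]
width: 0.0176
```

```bash
python3 go.py 0.5996 0.2621 0.0334 0.0119
```

```text
t 22.4 pos [0.5996 0.2623 0.0334] yaw 0.011 shift [ 0.     -0.      0.0002] roll -0.0009 q6 [ 0.33  0.4   1.33 -0.    1.4   0.31] F [-0.3   1.13 -1.63] w 0.0176
```

Request:
{"fn": "send_rows", "kwargs": {
  "increments": [
    [-0.6, 0, 0, 0, 0],
    [-0.5, 0, 0, 0, 0],
    [-0.3, 0, 0, 0, 0],
    [0, 0, 0, 0, 0],
    [0.4, 0, 0, 0, 0]
  ]
}}

```text
time: 22.82
tool_pos: [0.5998, 0.2623, 0.0337]
ee_rot: [1.751, 1.57, 0.191]
wrist_force: [0.1, -0.1, -0.5]
width: 0.0401
```

Request:
{"fn": "send_rows", "kwargs": {
  "increments": [
    [0.6, 0, 0, 0, 0],
    [0.8, 0, 0, 0, 0],
    [0.8, 0, 0, 0, 0],
    [0.8, 0, 0, 0, 0],
    [0.8, 0, 0, 0, 0]
  ]
}}

```text
time: 23.23
tool_pos: [0.5996, 0.2623, 0.0333]
ee_rot: [-0.18, 1.571, -1.74]
wrist_force: [-0.5, 0.0, 0.6]
width: 0.0732
```

```bash
python3 go.py 0.5996 0.2621 0.0334 0.0119
```

```text
t 23.2333 pos [0.5996 0.2623 0.0333] yaw 0.011 shift [-0.0001  0.      0.0002] roll -0.0009 q6 [ 0.33  0.4   1.33 -0.    1.4   0.31] F [-0.46  0.01  0.6 ] w 0.0732
```

Open and clear; retreat straight up.

Request:
{"fn": "send_rows", "kwargs": {
  "increments": [
    [0.8, -0.02, 0, 0, 0],
    [0.8, -0.05, 0, 0, 0],
    [0.8, -0.08, 0, 0, 0],
    [0.8, -0.11, 0, 0, 0],
    [0.8, -0.12, -0.01, 0, 0]
  ]
}}

```text
time: 23.65
tool_pos: [0.5926, 0.2627, 0.159]
ee_rot: [1.856, 1.561, 0.295]
wrist_force: [0.1, 0.3, 0.1]
width: 0.0847
```

Request:
{"fn": "send_rows", "kwargs": {
  "increments": [
    [0.8, -0.03, -0.025, 0, 0],
    [0.8, -0.05, -0.06, 0, 0],
    [0.8, -0.05, -0.09, 0, 0],
    [0.8, -0.05, -0.12, 0, 0],
    [0.8, -0.05, -0.15, 0, 0]
  ]
}}

```text
time: 24.07
tool_pos: [0.4373, 0.2603, 0.2027]
ee_rot: [-1.382, 1.57, -2.942]
wrist_force: [-1.2, -0.1, 0.4]
width: 0.0846
```

Request:
{"fn": "send_rows", "kwargs": {
  "increments": [
    [0.8, 0, -0.03, 0, 0],
    [0.8, 0, -0.06, 0, 0],
    [0.8, 0, -0.08, 0, 0],
    [0.8, 0, -0.08, 0, 0],
    [0.8, 0, -0.08, 0, 0]
  ]
}}

```text
time: 24.48
tool_pos: [0.3586, 0.2596, 0.2029]
ee_rot: [1.472, 1.57, -0.086]
wrist_force: [0.7, 0.1, -0.1]
width: 0.0846
```

Run:
```python
from h import *
from bench import robot
t0=load("pics/top0.npz")
s=robot.snapshot("top");np.savez("pics/top13.npz",**s)
cv2.imwrite("pics/top13.png",s["image"][...,::-1])
a=cv2.resize(t0["image"][160:225,205:300],None,fx=4,fy=4);b=cv2.resize(s["image"][160:225,205:300],None,fx=4,fy=4)
cv2.imwrite("pics/cmp.png",np.hstack([a,b])[...,::-1])
d=robot.snapshot("side");cv2.imwrite("pics/side13.png",d["image"][...,::-1])
for im in (t0["image"],s["image"]):
    h=cv2.cvtColor(im,cv2.COLOR_RGB2HSV);m=((h[...,1]<70)&(h[...,2]>110));m[:165]=0;m[190:]=0;m[:,:210]=0;m[:,290:]=0
    v,u=np.where(m);print(len(u),u.min(),u.max(),u.mean(),v.mean())
```

```text
255 221 271 243.95686274509805 175.49019607843138
243 221 271 242.85185185185185 175.5761316872428
```

View pics/top13.png

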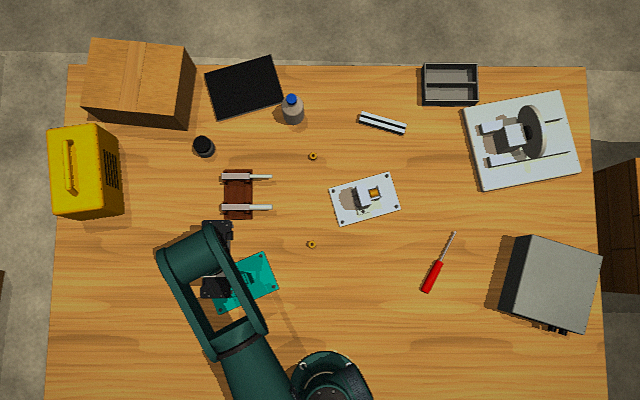

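View pics/cmp.png

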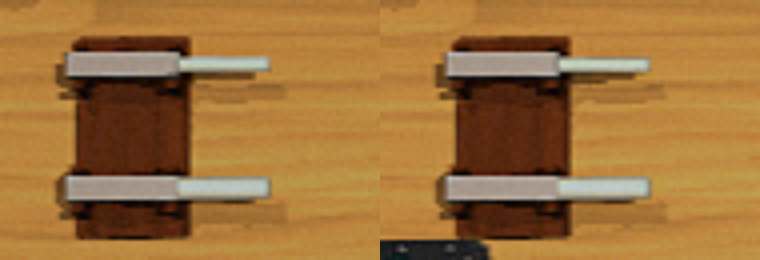

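View pics/side13.png

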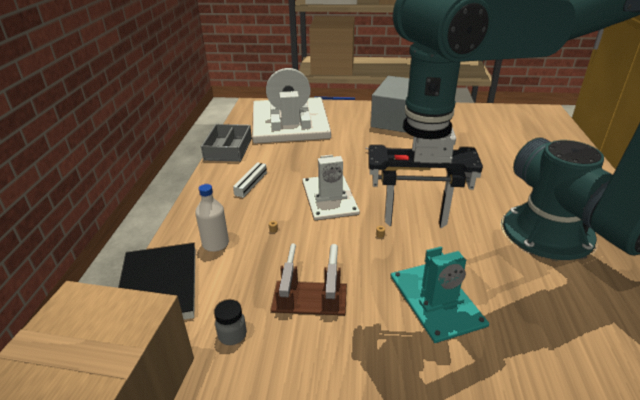

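```bash
python3 -c "
from bench import robot
print(robot.close_job());print(robot.get_obs()['time'])"
```

```text
the job is handed in; nothing more can be done
None
the job is handed in; nothing more can be done
```

The job is done and handed in at about 24.5 s of the 72 s allowed; no verdict is reported.

**What I did:**
- I took the thin-nosed drift, the upper lane in the top view.
- It met the guide disc with about 4 N. A 1.5 mm sideways search then dropped the nose into the hole.
- I pushed the bushing out with about 7–8 N, never more than about 8.2 N in the readings.
- I then drew the drift straight out, laid it back and let go.

**Last checks:**
- **Bushing:** the top picture shows it lying along the trough. Its centre measured about 57 mm past the disc face, so it is clear of the block and short of the end wall.
- **Drift:** I let it go at the same tool pose as the pick-up, to within 0.2 mm. The top picture of it matches the start to within a pixel.
- **Other things:** the bystanders look unmoved in the top and side views, checked by eye only.
- **Gripper:** it is open and standing clear of everything.

**Disagreement:** the wrist and top cameras differed by about 2–3 mm on the sideways position of the bore. I settled that by feel.

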